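Fit the drum to the spindle sander

TASK

Set up the bench spindle sander for the stretcher bars: fit the wide sanding drum right down on its drive so that the cross slots in its foot drop over the two dogs and let go of it, put the wide clamp flange on top, boss up, and let go, then put the knob over the spindle's T-head, press it down against the spring, give it a quarter turn so that it springs up into its lock, and let go. Work by feel and without force, and leave the other things on the bench where they are.

Things in the scene. Friction and masses are not known exactly. Their poses are not given: they have to be found in the camera images.
- sander: Bench spindle sander let into the bench, fixed: a grey and bare aluminium table 220 x 280 mm (x by y) and 30 mm high, with a vertical steel spindle in a round throat at its middle. It stands at another place and turn each time. Origin: under the middle of the table, on the bench; z up.
- seat (a point): Point on the spindle's axis, 32 mm above the bench, fixed to the sander: the plane where the drum's foot rests on the drive, a steel disc 48 mm across. The drive is sprung: it can be pushed down 8 mm at most (hard stop), starting at about 10 N and reaching about 16 N, and springs back. All heights below are above this plane.
- dogs (a point): Point on the axis 5 mm above the seat plane, fixed to the sander: the top of the drive's two dogs, which stand opposite each other, 5 mm high, 11.6 mm wide, from 10 to 22 mm off the axis. Spindle and drive turn as one and may stand at any angle; this is NOT measured (the point's axes are the sander's). The gearbox holds them: they stay put below 0.6 N m.
- head (a point): Point on the axis 103 mm above the seat plane, fixed to the sander (its axes do not show the spindle's angle): the top of the spindle's T-head, 15 x 8 mm and 7 mm thick, long in the direction of the line through the two dogs. Below it a neck 8 mm thick from 96 to 86 mm, then the spindle, 14 mm thick at 86 mm, 18 mm from 83 mm down.
- drum: The wide drum, loose, upright on the bench: black rubber, brown abrasive sleeve, 50 mm across, 70 mm high, 0.14 to 0.24 kg, bore 21 mm. Origin: centre of its underside, z up. Two crossed slots 15 mm wide, 6.5 mm deep cut its foot along its x and y axes (ribs on its top show the same cross). Off the slots it stands on the dogs, 5 mm high; turned under light pressure (4 to 14 N) it finds them.
- flange: The wide clamp flange, loose, lying on the bench boss up: aluminium, a disc 46 mm across and 5 mm thick with a round boss 34 mm across that rises to 16 mm, bore 21 mm, 0.05 to 0.08 kg. Origin: centre of its underside, z up. Best gripped by the boss. It lies on top of the drum, 70 mm above the seat plane.
- knob: The locking knob, loose, upright on the bench: a black eight-sided ring, 36 mm across flats, 30 mm high, 0.07 kg, open at the top; flats face its x and y axes and the diagonals. Origin: centre of its underside, z up. To lock: slot over the T-head, on to the flange, press 4 to 8 mm down (9 to 13 N), a quarter turn either way (about 0.3 N m), let it spring up: 84 mm above the seat plane.
- slot (a point): Point in the knob, 8 mm above its underside: middle of the underside of a steel plate with a slot 19 x 10.6 mm, long along the knob's x axis. Plate 6 mm thick, 4 mm in the crosswise recess (11 mm wide, along y) where the T-head locks. Slot off the T-head: the knob stops with its underside 95 mm above the seat plane; slot over it: at 86 mm, on the flange.
- drum_slim: A slimmer drum, 38 mm across, 70 mm high, not wanted: a bystander. Origin: centre of its underside.
- flange_slim: A smaller clamp flange, disc 35 mm across, boss 27 mm, 16 mm high, not wanted: a bystander. Origin: centre of its underside.
- jar: A small glass jar with a steel lid, 50 mm across, 62 mm high: a bystander. Origin: centre of its underside.
- sleeve: A spare abrasive sleeve, brown tube 54 mm across, 64 mm high, on the right of the bench: a bystander. Origin: centre of its underside.
- corner: A wooden stretcher corner, L-shaped, 160 x 160 mm and 24 mm high, on the right of the bench: a bystander. Origin: near the middle of its long leg, underside.
- palette_knife: A palette knife with a wooden handle, 200 mm long, lying on the right of the bench: a bystander. Origin: near its middle.
Mind the look-alikes: they are no part of the job. There is more than one size of the knob; the one meant has the size given above.

How it is judged:
By the outcome, as a careful person would: the job done as asked, in the order asked, and still so for the second after the job is handed in, with the robot touching nothing.
It also fails if it takes over 72 s, if anything falls off the work surface, if the arm or the gripper's body presses on something with over 40 N, if the wrist force passes 120 N, or if a joint passes its speed limit or range.

ROBOT

A 6-joint arm with a two-finger parallel gripper is mounted at the origin on the work surface. World frame = base frame: x ahead of the robot, y to its left, z up, the work surface at z = 0. Lengths are in mm, angles in rad, forces in N, time in s.
With the tool pointing down it reaches from about 325 to 850 mm from the base axis. Payload 4.4 kg.
Tool frame: the origin (TCP) lies at the very end of the fingers, on their centre line; the grasp point (between the pads) lies bot.hold_point_z behind it (bot.hold_point_z is the distance from the TCP to the grasp point, in mm); z points along the fingers, y is the direction in which the jaws open and shut (so a half turn about z gives the same grasp; the last joint's range is limited). The gripper opens to 94 mm and grips with 3 to 60 N. Pads are 16 mm wide; open, the fingers measure 119 mm over their backs; the gripper's body (75 mm by 177 mm) begins 78 mm behind the grasp point.
Start: joints at [-1.403, 0.207, 1.542, -0, 1.393, -0.15], TCP at [180.208, -546.033, 205.447] pointing down, gripper open.
Joint ranges: [-2.73, 2.73], [-0.86, 2.22], [0.23, 2.46], [-1.11, 4.25], [0.08, 2.63], [-2.82, 2.82]. Speed limits (rad/s): [2.79, 2.79, 3.14, 3.14, 3.14, 3.14].

INTERFACE

Orientations are given as a unit quaternion [w, x, y, z].
In Python, from cell import bot gives the robot as it stands. The module is installed in compiled form; this text tells all that it offers.
- The arm moves only by the tool jog_arm, never from a script. Its argument "targets" is a list of rows, each a list of 5 numbers: the shift along the tool's x, y, z in mm, then the turn about the tool's z in degrees, then the opening, from -1 (shut) to 1 (fully open), so that 0 is half open. A call has exactly 8 rows; each row shifts and turns the pose as measured when the row begins, along the tool's axes as they then stand; what a row does not reach is not made up. A row lasts 1/10 s, in which the tool goes at most 50 mm and 8.59 degrees, less where a joint would pass 70% of its speed; a pose out of reach is approached as far as the arm can. A call with a gripper value outside its range is refused whole. The fingers move at their own pace and stop on an object; "newtons" is the grip in N (left out, the last holds). Time passes only in rows, so rows that do not move let the fingers close, or fill a call up. It gives the time, the measured TCP pose, the force and the opening at its end, in the units of the state.
- bot.read_state(): the state, without advancing time (a new reading comes with each control period).
- bot.read_camera(name): name is "scene" or "top"; returns the picture (384x512x3 uint8, blue, green, red); there is no depth.
- bot.camera_info(name): a dict with "camera_matrix" (3x3 intrinsics, pixels), "eye" and "attitude" of the camera in the world. Camera axes: x right, y down, z forward; pixel columns grow to the right and rows downward; lengths in mm; the calibration is good to about 2 mm. A picture is of the moment at which its call begins. camera_info takes no time and is no camera call.
- bot.close_job(): hands the job in, once; it reports no verdict.
Trained networks look in the newest picture that a camera, given by its name, has taken for a name from the list of things; names that differ only in an ending like _2 or _b are one class to them, and where a whole thing is asked for, a point or a joint stands for the part that bears it (a point fixed in the world has none). Each returns a list of dicts, best first, with "confidence" (0 to 1); they miss things now and then, are a little off and sometimes report something else, mostly with a low value. They report only what shows in the picture. A call takes as long as a camera call. They do not tell look-alikes from the thing itself.
- bot.boxes_of(target, camera): "location" ([x, y, z] in mm, in world coordinates, good to about 4 mm: the middle of the surface that is visible of it).
The state is a dict: "t": time; "joints": joint angles; "qd": joint speeds; "tau": joint torques, N m; "ee_pos": TCP position; "eef_rot": TCP orientation; "ft_force": force on the tool from outside, world axes, zero at the start; "moment": the same for the moment, N m; "opening": opening from 0.0 (shut) to 1.0 (fully open).
Only numpy, scipy, OpenCV 4.12 (cv2) and the standard library are available. Lean on these libraries where they do the work, as an engineer would, in place of code of your own. Each camera call takes 0.05 s, during which the arm holds its last target.

## Working session

There is one attempt and no reset: what is moved stays moved. The work goes in short steps, Python scripts to look and compute and a tool call to move; the robot and the scene stay as the last step left them, time stands still between calls to the robot, and variables do not carry over. Pictures are saved under pics/ and viewed, and the job is handed in when it is done.

Besides the shell and the picture viewer there is one more tool, called after "Request:" as name(argument=value, ...) on one line, values as JSON. jog_arm: Moves the arm, as the interface text tells. Its arguments: {"type":"object","properties":{"targets":{"type":"array","items":{"type":"array","items":{"type":"number"}}},"newtons":{"type":"number"}},"required":["targets"]}

```bash
mkdir -p pics; cat > h.py <<'E'
import numpy as np, cv2
from cell import bot
E
python3 - <<'E'
from h import *
s=bot.read_state(); print(s); print(bot.hold_point_z)
for n in ("scene","top"):
    im=bot.read_camera(n); cv2.imwrite(f"pics/{n}0.png",cv2.resize(im,(800,600),interpolation=cv2.INTER_CUBIC)); print(n,bot.camera_info(n))
for t in ["sander","head","drum","flange","knob","drum_slim","flange_slim","jar"]:
    for c in ("top",):
        print(t,c,[(np.round(b["location"]),round(b["confidence"],2)) for b in bot.boxes_of(t,c)])
E
```

```text
{'t': 0.0, 'joints': array([-1.40250527e+00,  2.07402652e-01,  1.54296246e+00, -6.08370654e-06,
        1.39348218e+00, -1.50497696e-01]), 'qd': array([ 0.00096053,  0.00062761,  0.00073491,  0.00090608, -0.00028392,
       -0.0006449 ]), 'tau': array([ 1.02224534e-03, -3.70881772e+01, -2.81416172e+01,  6.99578435e-02,
        3.61535163e-02, -1.78328660e-04]), 'ee_pos': array([ 180.06574559, -545.22453643,  204.29663214]), 'eef_rot': array([-1.12724841e-03,  9.87322876e-01,  1.58720719e-01, -1.30227028e-05]), 'ft_force': array([0.26791923, 1.51564687, 1.12354143]), 'moment': array([ 0.05198646, -0.04967647,  0.02801378]), 'opening': 1.0014867213275171}
18.8
scene {'camera_matrix': array([[441.2550645 ,   0.        , 258.67625397],
       [  0.        , 441.2550645 , 186.99178642],
       [  0.        ,   0.        ,   1.        ]]), 'eye': array([1433.64765531,  704.77072559,  923.53261683]), 'attitude': array([-0.20605488,  0.39516187,  0.7882121 , -0.42439388])}
top {'camera_matrix': array([[349.70370236,   0.        , 255.96344719],
       [  0.        , 349.70370236, 196.7469725 ],
       [  0.        ,   0.        ,   1.        ]]), 'eye': array([ 400.27187013,  -39.69374665, 1039.21908448]), 'attitude': array([ 0.03222539, -0.7028907 ,  0.71029343, -0.01973418])}
sander top [(array([ 569., -141.,   30.]), 0.89)]
head top [(array([ 572., -141.,   29.]), 0.71), (array([444., 204.,  71.]), 0.54)]
drum top []
flange top [(array([571., 200.,   4.]), 0.73)]
knob top [(array([343., 269.,  40.]), 0.86), (array([345., 407.,  37.]), 0.72), (array([434., 310.,  28.]), 0.44)]
drum_slim top [(array([558., 378.,  61.]), 0.51), (array([ 330., -379.,    4.]), 0.37), (array([ 571., -143.,   30.]), 0.36)]
flange_slim top [(array([ 575., -145.,   33.]), 0.43)]
jar top [(array([448., 384.,  58.]), 0.83)]
```

View pics/top0.png

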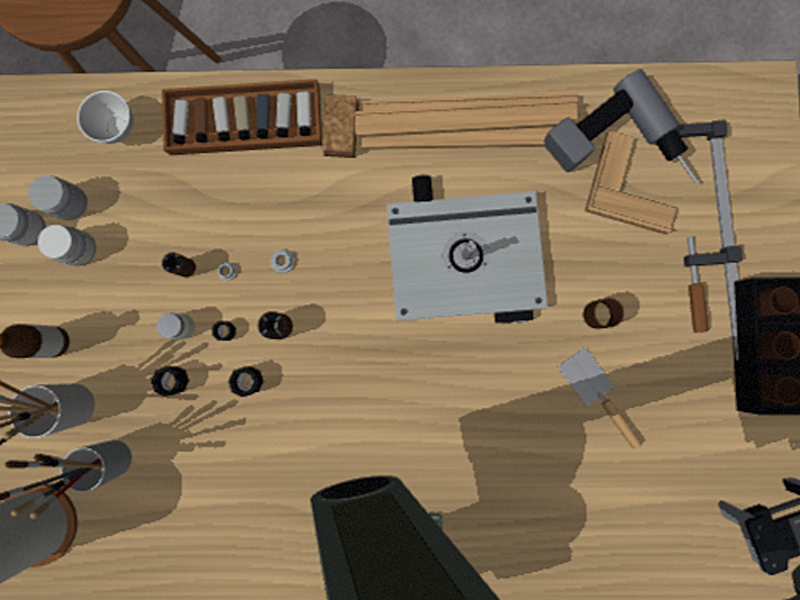

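View pics/scene0.png

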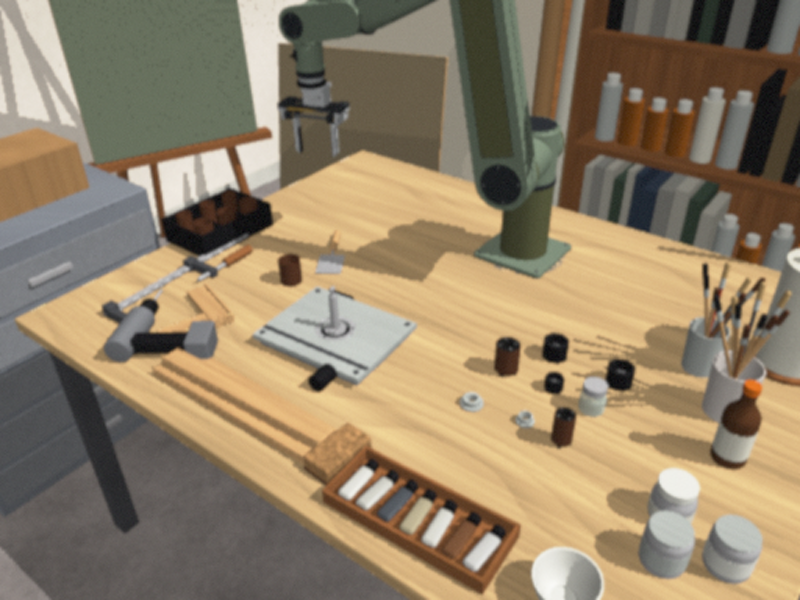

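The top view shows the wide drum at about (275,325), the wide flange at (283,261), and knob candidates at (170,380), (246,380) and (223,330). The sander's throat is at (466,255). Next I zoom in to measure the knobs.

```bash
cat >> h.py <<'E'
def R_(q):
    from scipy.spatial.transform import Rotation as R
    return R.from_quat([q[1],q[2],q[3],q[0]]).as_matrix()
def proj(n,P):
    c=bot.camera_info(n); p=R_(c["attitude"]).T@(np.asarray(P,float)-c["eye"]).T.reshape(3,-1) if np.ndim(P)==1 else None
    p=(np.atleast_2d(P)-c["eye"])@R_(c["attitude"]); u=p@np.array(c["camera_matrix"]).T
    return u[:,:2]/u[:,2:]
def unproj(n,uv,z):
    c=bot.camera_info(n); d=R_(c["attitude"])@np.linalg.inv(c["camera_matrix"])@np.array([uv[0],uv[1],1.])
    return c["eye"]+d*(z-c["eye"][2])/d[2]
E
python3 - <<'E'
from h import *
im=bot.read_camera("top"); cv2.imwrite("pics/raw.png",im); sc=bot.read_camera("scene"); cv2.imwrite("pics/raws.png",sc)
cv2.imwrite("pics/z1.png",cv2.resize(im[150:265,90:210],(780,600*780//800*0+748 if 0 else 600),interpolation=cv2.INTER_CUBIC)[:600])
a=im[160:260,85:215]; cv2.imwrite("pics/z1.png",cv2.resize(a,None,fx=6,fy=6,interpolation=cv2.INTER_CUBIC)[:600])
a=im[115:215,240:360]; cv2.imwrite("pics/z2.png",cv2.resize(a,None,fx=6,fy=6,interpolation=cv2.INTER_CUBIC))
a=sc[205:295,285:415]; cv2.imwrite("pics/z3.png",cv2.resize(a,None,fx=6,fy=6,interpolation=cv2.INTER_CUBIC))
E
```

```text
(no output)
```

View pics/z1.png

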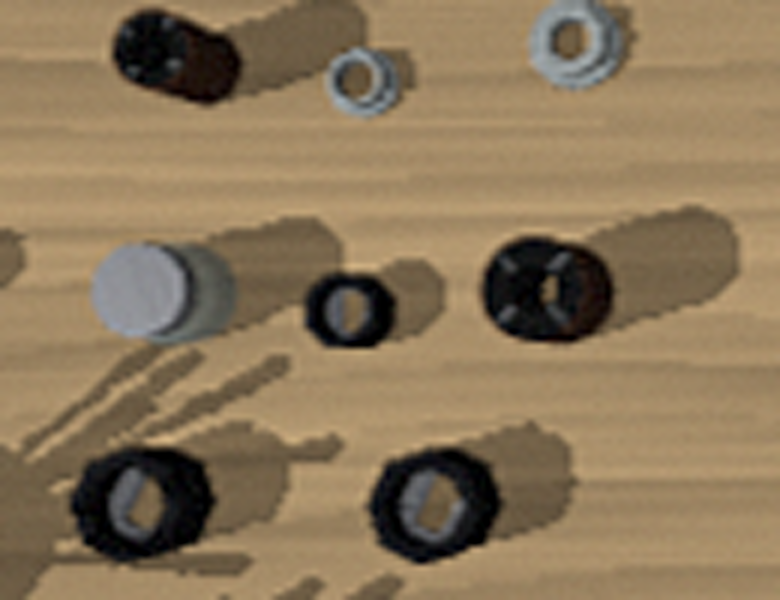

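View pics/z2.png

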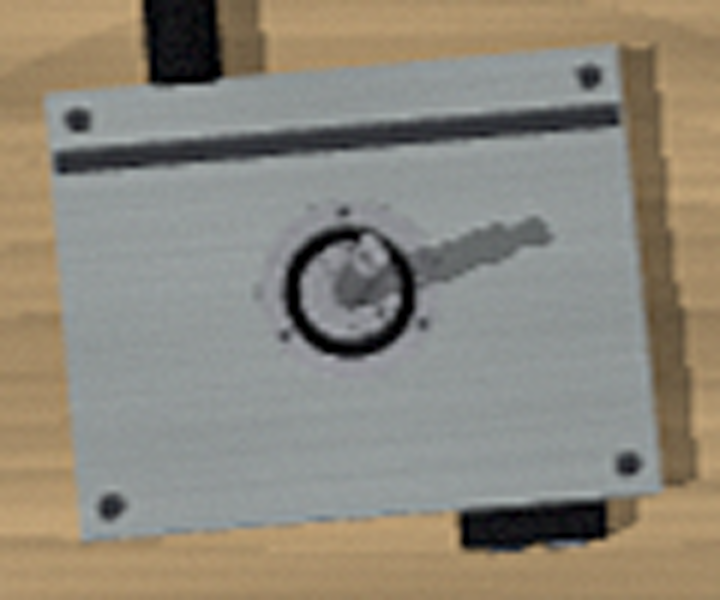

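View pics/z3.png

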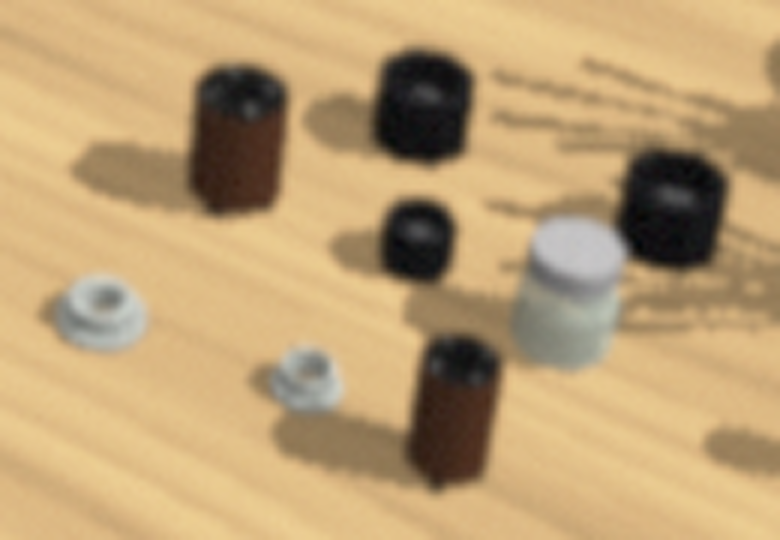

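```bash
cat >> h.py <<'E'
def outline(n,x,y,prof):
    pts=[]
    a=np.linspace(0,2*np.pi,48,endpoint=False)
    for r,z in prof:
        pts.append(np.c_[x+r*np.cos(a),y+r*np.sin(a),np.full(48,z)])
    uv=proj(n,np.vstack(pts)).astype(np.float32)
    return cv2.convexHull(uv)[:,0]
def dens(h,N=160):
    h=np.vstack([h,h[:1]]); d=np.r_[0,np.cumsum(np.linalg.norm(np.diff(h,axis=0),axis=1))]
    s=np.linspace(0,d[-1],N,endpoint=False)
    return np.c_[np.interp(s,d,h[:,0]),np.interp(s,d,h[:,1])]
def fit(n,im,x0,y0,prof,rng=10,step=0.5):
    S=6
    g=cv2.GaussianBlur(im.astype(np.float32),(0,0),0.7)
    def score(x,y):
        p=dens(outline(n,x,y,prof)); t=np.roll(p,-1,0)-np.roll(p,1,0); t/=np.linalg.norm(t,axis=1,keepdims=True)+1e-9
        nn=np.c_[t[:,1],-t[:,0]]
        f=lambda q:cv2.remap(g,q[:,0].astype(np.float32)[None],q[:,1].astype(np.float32)[None],cv2.INTER_LINEAR)[0]
        d=np.linalg.norm(f(p+nn*.8)-f(p-nn*.8),axis=1)
        return np.minimum(d,90).mean()
    best=max(((score(x,y),x,y) for x in np.arange(x0-rng,x0+rng+.1,step) for y in np.arange(y0-rng,y0+rng+.1,step)))
    return best
PROF=dict(drum=[(25,0),(25,70)],flange=[(23,0),(23,5),(17,16)],knob=[(18.8,0),(18.8,30)],spindle=[(9,32),(9,115),(7,135)],slim=[(19,0),(19,70)])
E
python3 - <<'E'
from h import *
ims={"top":cv2.imread("pics/raw.png"),"scene":cv2.imread("pics/raws.png")}
z=lambda u,v:(85+(u+.5)/6-.5,160+(v+.5)/6-.5)
for nm,(u,v),h in [("drum",(535,290),70),("flange",(570,40),16),("knob",(345,310),30)]:
    x,y,_=unproj("top",z(u,v),h); print(nm,x,y)
    for c in ims: print(c,np.round(fit(c,ims[c],x,y,PROF[nm]),1))
for c in ims: print("knob r fits",c,[ (r,round(fit(c,ims[c],434,310,[(r,0),(r,30)],step=1)[0],1)) for r in (16,17,18,19,20,21,22)])
# sander corners from top raw
zz=lambda u,v:(240+(u+.5)/6-.5,115+(v+.5)/6-.5)
P=np.array([unproj("top",zz(*c),30)[:2] for c in [(43,95),(617,43),(662,492),(82,542)]]); print(P, P.mean(0)); 
e=P[1]-P[0]; print(np.linalg.norm(P[1]-P[0]),np.linalg.norm(P[2]-P[1]),np.degrees(np.arctan2(e[1],e[0])))
for c in ims:
  a=cv2.resize(ims[c],None,fx=1,fy=1)
  p=proj(c,[[*P.mean(0),32],[*P.mean(0),135]]); print(c,p)
  u,v=p.mean(0).astype(int); cr=ims[c][v-25:v+25,u-32:u+32]; cv2.imwrite(f"pics/sp_{c}.png",cv2.resize(cr,None,fx=12,fy=12,interpolation=cv2.INTER_CUBIC))
  print(u-32,v-25)
E
```

```text
drum 443.09713632930186 206.3662792558286
top [ 89.5 444.1 208.9]Traceback (most recent call last):
  File "<stdin>", line 6, in <module>
  File "h.py", line 33, in fit
    best=max(((score(x,y),x,y) for x in np.arange(x0-rng,x0+rng+.1,step) for y in np.arange(y0-rng,y0+rng+.1,step)))
  File "h.py", line 33, in <genexpr>
    best=max(((score(x,y),x,y) for x in np.arange(x0-rng,x0+rng+.1,step) for y in np.arange(y0-rng,y0+rng+.1,step)))
               ~~~~~^^^^^
  File "h.py", line 28, in score
    p=dens(outline(n,x,y,prof)); t=np.roll(p,-1,0)-np.roll(p,1,0); t/=np.linalg.norm(t,axis=1,keepdims=True)+1e-9
           ~~~~~~~^^^^^^^^^^^^
  File "h.py", line 18, in outline
    uv=proj(n,np.vstack(pts)).astype(np.float32)
       ~~~~^^^^^^^^^^^^^^^^^^
  File "h.py", line 7, in proj
    c=bot.camera_info(n); p=R_(c["attitude"]).T@(np.asarray(P,float)-c["eye"]).T.reshape(3,-1) if np.ndim(P)==1 else None
ValueError: time passes only in moves, steps and waits
```

```bash
python3 - <<'E'
s=open("h.py").read()
s=s.replace('''    c=bot.camera_info(n); p=R_(c["attitude"]).T@(np.asarray(P,float)-c["eye"]).T.reshape(3,-1) if np.ndim(P)==1 else None\n''','''    c=CI[n]\n''').replace('c=bot.camera_info(n); d','c=CI[n]; d').replace("np.minimum(d,90)","np.minimum(d,250)")
s=s.replace("from cell import bot\n","from cell import bot\nCI={n:bot.camera_info(n) for n in ('top','scene')}\n")
open("h.py","w").write(s)
E
cat > a.py <<'E'
from h import *
ims={"top":cv2.imread("pics/raw.png"),"scene":cv2.imread("pics/raws.png")}
z=lambda u,v:(85+(u+.5)/6-.5,160+(v+.5)/6-.5)
for nm,(u,v),h in [("drum",(535,290),70),("flange",(570,40),16),("knob",(345,310),30)]:
    x,y,_=unproj("top",z(u,v),h); print(nm,x,y)
    for c in ims: print(c,np.round(fit(c,ims[c],x,y,PROF[nm]),1))
for c in ims: print("knob r fits",c,[ (r,round(fit(c,ims[c],434,310,[(r,0),(r,30)],step=1)[0],1)) for r in (16,17,18,19,20,21,22)])
zz=lambda u,v:(240+(u+.5)/6-.5,115+(v+.5)/6-.5)
P=np.array([unproj("top",zz(*c),30)[:2] for c in [(43,95),(617,43),(662,492),(82,542)]]); print(P, P.mean(0)); 
e=P[1]-P[0]; print(np.linalg.norm(P[1]-P[0]),np.linalg.norm(P[2]-P[1]),np.degrees(np.arctan2(e[1],e[0])))
for c in ims:
  p=proj(c,[[*P.mean(0),32],[*P.mean(0),135]]); print(c,p)
  u,v=p.mean(0).astype(int); cr=ims[c][v-25:v+25,u-32:u+32]; cv2.imwrite(f"pics/sp_{c}.png",cv2.resize(cr,None,fx=12,fy=12,interpolation=cv2.INTER_CUBIC))
  print(u-32,v-25)
E
python3 a.py
```

```text
drum 443.09713632930186 206.3662792558286
top [119.  444.1 207.9]
scene [ 97.3 441.1 203.4]
flange 568.9043210669283 203.63122881194693
top [ 38.5 570.4 195.1]
scene [ 34.1 570.9 198.6]
knob 436.1601745023836 308.7605799860914
top [116.4 436.2 310.8]
scene [109.  435.2 307.8]
knob r fits top [(16, np.float32(97.5)), (17, np.float32(113.8)), (18, np.float32(119.3)), (19, np.float32(113.7)), (20, np.float32(97.5)), (21, np.float32(77.2)), (22, np.float32(64.4))]
knob r fits scene [(16, np.float32(115.6)), (17, np.float32(117.8)), (18, np.float32(114.8)), (19, np.float32(107.2)), (20, np.float32(96.1)), (21, np.float32(83.0)), (22, np.float32(71.3))]
[[ 670.28385631    2.92489004]
 [ 691.98214513 -277.47501121]
 [ 472.14042074 -292.86181458]
 [ 451.10041664  -14.14293374]] [ 571.37670971 -145.38871737]
281.23819150066566 220.37953059004465 -85.57507795050337
top [[298.04822651 163.00554323]
 [302.07354774 156.31218168]]
268 134
scene [[214.64777347 209.70005437]
 [212.56237253 184.2955835 ]]
181 171
```

View pics/sp_top.png

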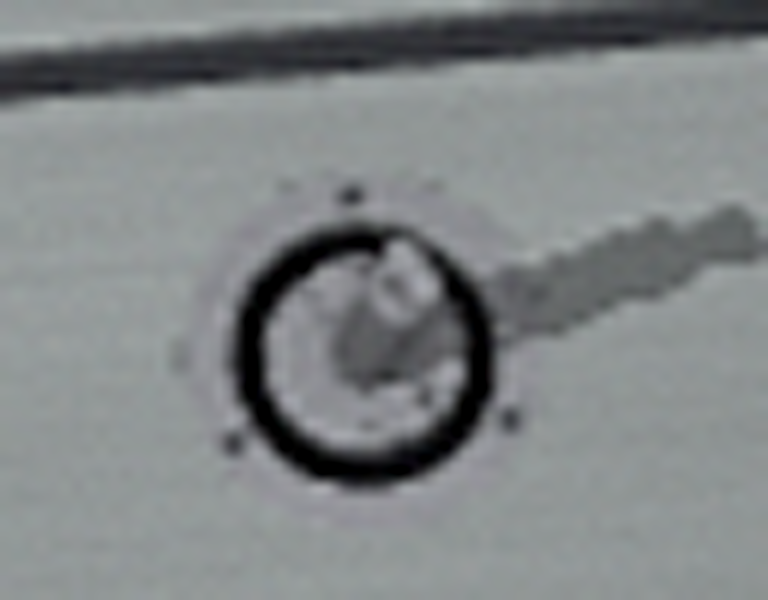

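View pics/sp_scene.png

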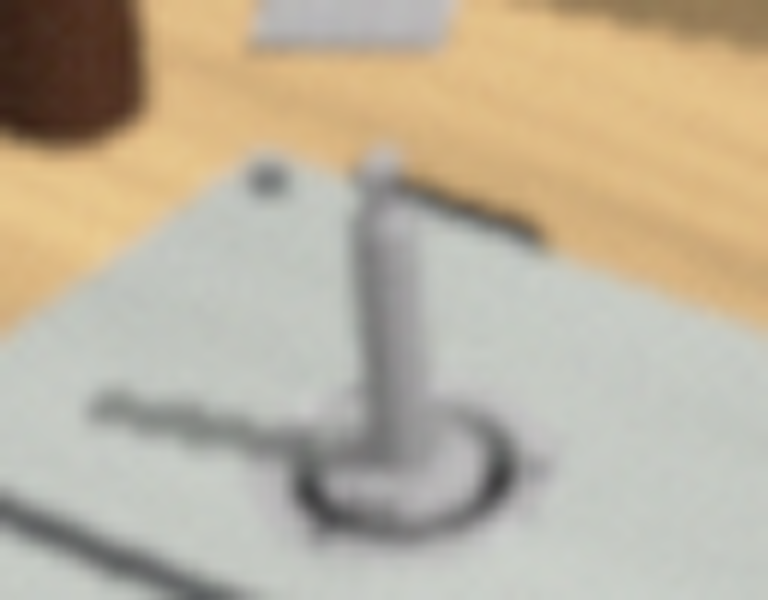

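The throat circle centre agrees with the sander centre taken from the corners: raw (297.9,163.3) measured, (298.0,163.0) predicted. The T-head looks narrow from the scene camera, so it lies roughly along the +45° world direction. The small knob fits the 36 mm size. Next I look at the knob's slot and the drum's ribs.

```bash
python3 - <<'E'
from h import *
im=cv2.imread("pics/raw.png"); sc=cv2.imread("pics/raws.png")
def crop(im,n,P,r=20,f=20):
    u,v=np.round(proj(n,[P])[0]).astype(int); 
    print(n,P,u-r,v-r); c=cv2.resize(im[v-r:v+r,u-r:u+r],None,fx=400/(2*r),fy=400/(2*r),interpolation=cv2.INTER_CUBIC)
    return np.clip(c.astype(float)*1.5,0,255).astype(np.uint8)
a=crop(im,"top",[442.6,205.7,70],14); b=crop(im,"top",[435.7,309.3,30],10)
cv2.imwrite("pics/z4.png",np.hstack([a,b]))
E
```

```text
top [442.6, 205.7, 70] 160 194
top [435.7, 309.3, 30] 132 201
```

View pics/z4.png

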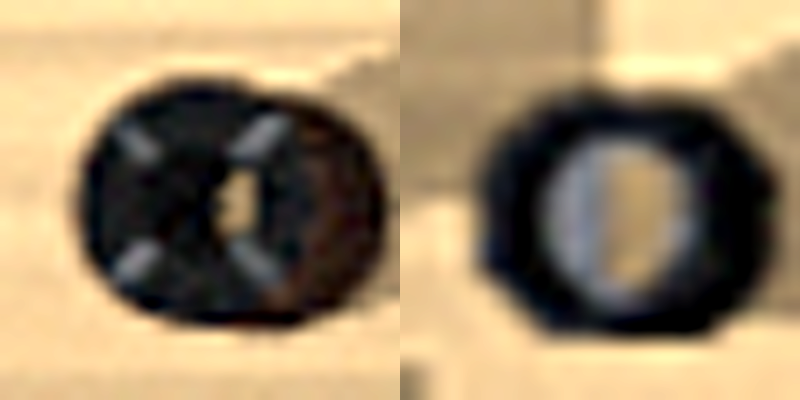

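```bash
cat >> h.py <<'E'
def pose():
    s=bot.read_state(); M=R_(s["eef_rot"]); phi=np.degrees(np.arctan2(M[1,0],M[0,0]))
    return s,M,s["ee_pos"],phi
def plan(P,phi,grip,maxstep=48,maxturn=8.5,n=None):
    """rows to reach P, yaw phi (deg, world angle of tool x)"""
    s,M,p,f0=pose(); d=np.array(P,float)-p; df=(phi-f0+180)%360-180
    k=n or int(max(np.ceil(np.linalg.norm(d)/maxstep),np.ceil(abs(df)/maxturn),1))
    print("t %.2f pos"%s["t"],np.round(p,1),"phi %.1f"%f0,"tilt",np.round(M[2,:2],4),"F",np.round(s["ft_force"],1),"Mz %.2f"%s["moment"][2],"op %.3f"%s["opening"],"q6 %.2f"%s["joints"][5])
    from scipy.spatial.transform import Rotation as R
    rows=[]
    for i in range(k):
        Mi=M@R.from_euler("z",-df/k*i,degrees=True).as_matrix()
        t=Mi.T@(d/k); rows.append([*(round(float(v),1) for v in t),round(-df/k,2),grip])
    for i in range(0,k,8): print(rows[i:i+8])
E
python3 -c "
from h import *
plan([442.6,205.7,150],90,1)"
```

```text
t 0.60 pos [ 180.2 -546.1  205.5] phi 18.3 tilt [-0.      0.0001] F [-0.2  0.   0.1] Mz 0.04 op 1.004 q6 -0.15
[[28.5, -37.2, 3.3, np.float64(-4.22), 1], [31.2, -35.0, 3.3, np.float64(-4.22), 1], [33.7, -32.6, 3.3, np.float64(-4.22), 1], [36.0, -30.0, 3.3, np.float64(-4.22), 1], [38.1, -27.3, 3.3, np.float64(-4.22), 1], [40.0, -24.4, 3.3, np.float64(-4.22), 1], [41.7, -21.4, 3.3, np.float64(-4.22), 1], [43.1, -18.3, 3.3, np.float64(-4.22), 1]]
[[44.4, -15.0, 3.3, np.float64(-4.22), 1], [45.3, -11.7, 3.3, np.float64(-4.22), 1], [46.1, -8.4, 3.3, np.float64(-4.22), 1], [46.6, -5.0, 3.3, np.float64(-4.22), 1], [46.8, -1.5, 3.3, np.float64(-4.22), 1], [46.8, 1.9, 3.3, np.float64(-4.22), 1], [46.5, 5.4, 3.3, np.float64(-4.22), 1], [46.0, 8.8, 3.3, np.float64(-4.22), 1]]
[[45.2, 12.1, 3.3, np.float64(-4.22), 1]]
```

Request:
jog_arm(targets=[[28.5,-37.2,2,-4.2,1],[31.2,-35,2,-4.2,1],[33.7,-32.6,2,-4.2,1],[36,-30,2,-4.2,1],[38.1,-27.3,2,-4.2,1],[40,-24.4,2,-4.2,1],[41.7,-21.4,2,-4.2,1],[43.1,-18.3,2,-4.2,1]], newtons=12)

```text
t: 1.4
ee_pos: [303.6, -185.9, 188.3]
eef_rot: [0.003, 0.897, 0.442, 0.001]
ft_force: [0.9, -0.8, -1.0]
opening: 1.001
```

```bash
sed -i 's/round(-df\/k,2)/round(float(-df\/k),2)/' h.py; python3 -c "
from h import *
plan([442.6,205.7,140],90,1)"
```

```text
t 1.40 pos [ 303.6 -185.9  188.3] phi 52.5 tilt [-0.0018  0.0065] F [ 0.9 -0.8 -1. ] Mz -0.05 op 1.001 q6 -0.14
[[43.9, -14.3, 5.2, -4.17, 1], [44.8, -11.0, 5.2, -4.17, 1], [45.5, -7.8, 5.2, -4.17, 1], [46.0, -4.4, 5.2, -4.17, 1], [46.2, -1.1, 5.2, -4.17, 1], [46.1, 2.3, 5.2, -4.17, 1], [45.8, 5.6, 5.2, -4.17, 1], [45.3, 8.9, 5.2, -4.17, 1]]
[[44.5, 12.2, 5.2, -4.17, 1]]
```

Tracking is good, so I keep going toward the drum.

Request:
jog_arm(targets=[[45,-14.3,4,-4.5,1],[46,-11,4,-4.5,1],[47,-7.8,5,-4.5,1],[47.5,-4.4,5,-4.5,1],[47.8,-1.1,5,-4.5,1],[47.8,2.3,5,-4.5,1],[47.5,5.6,5,-4.5,1],[47,9,5,-4.5,1]])

```text
t: 2.2
ee_pos: [425.1, 191.2, 152.2]
eef_rot: [0.011, 0.707, 0.707, 0.004]
ft_force: [0.8, -0.6, 0.7]
opening: 1.002
```

```bash
python3 -c "
from h import *
plan([442.6,205.7,31],90,1,n=4)"
```

```text
t 2.20 pos [425.1 191.2 152.2] phi 90.0 tilt [-0.0103  0.0213] F [ 0.8 -0.6  0.7] Mz -0.01 op 1.002 q6 0.25
[[3.9, 3.7, 30.4, -0.0, 1], [3.9, 3.7, 30.4, -0.0, 1], [3.9, 3.7, 30.4, -0.0, 1], [3.9, 3.7, 30.4, -0.0, 1]]
```

Request:
jog_arm(targets=[[10,12,0,0,1],[4.5,5,0,0,1],[0,0,0,0,1],[0,0,0,0,1],[0,0,0,0,1],[0,0,0,0,1],[0,0,0,0,1],[0,0,0,0,1]])

```text
t: 3.0
ee_pos: [441.4, 208.1, 152.3]
eef_rot: [0.011, 0.706, 0.709, 0.004]
ft_force: [0.4, 0.6, -0.1]
opening: 0.999
```

```bash
python3 -c "
from h import *
plan([442.6,205.7,31],90,1,n=4)"
```

```text
t 3.00 pos [441.4 208.1 152.3] phi 90.2 tilt [-0.01    0.0204] F [ 0.4  0.6 -0.1] Mz -0.05 op 0.999 q6 0.27
[[-0.3, -0.3, 30.3, 0.06, 1], [-0.3, -0.3, 30.3, 0.06, 1], [-0.3, -0.3, 30.3, 0.06, 1], [-0.3, -0.3, 30.3, 0.06, 1]]
```

Request:
jog_arm(targets=[[-0.5,-0.5,20,0,1],[-0.5,-0.5,20,0,1],[0,0,20,0,1],[0,0,20,0,1],[0,0,15,0,1],[0,0,10,0,1],[0,0,5,0,1],[0,0,0,0,1]])

```text
t: 3.8
ee_pos: [445.6, 204.8, 41.2]
eef_rot: [0.012, 0.707, 0.707, 0.007]
ft_force: [0.2, 1.0, -0.7]
opening: 1.0
```

```bash
python3 -c "
from h import *
plan([442.6,205.7,31],90,1,n=4)
print(pose()[1].round(4))"
```

```text
t 3.80 pos [445.6 204.8  41.2] phi 90.0 tilt [-0.0085  0.0268] F [ 0.2  1.  -0.7] Mz 0.02 op 1.000 q6 0.27
[[0.3, -0.8, 2.5, 0.01, 1], [0.3, -0.8, 2.5, 0.01, 1], [0.3, -0.8, 2.5, 0.01, 1], [0.3, -0.8, 2.5, 0.01, 1]]
[[-6.000e-04  9.996e-01  2.680e-02]
 [ 1.000e+00  8.000e-04 -8.400e-03]
 [-8.500e-03  2.680e-02 -9.996e-01]]
```

Request:
jog_arm(targets=[[0,0,-45,0,1],[0,0,-45,0,1],[0,0,0,0,1],[0,0,0,0,1],[0,0,10,0,1],[0,0,10,0,1],[0,0,10,0,1],[0,0,10,0,1]])

```text
t: 4.6
ee_pos: [443.3, 204.8, 90.2]
eef_rot: [0.012, 0.707, 0.707, 0.005]
ft_force: [-0.5, -0.8, -0.5]
opening: 0.999
```

```bash
python3 -c "
from h import *
plan([442.6,205.7,31],90,1,n=4)
print(pose()[1].round(4))"
```

```text
t 4.60 pos [443.3 204.8  90.2] phi 90.0 tilt [-0.009   0.0245] F [-0.5 -0.8 -0.5] Mz -0.02 op 0.999 q6 0.27
[[0.4, -0.5, 14.8, 0.0, 1], [0.4, -0.5, 14.8, 0.0, 1], [0.4, -0.5, 14.8, 0.0, 1], [0.4, -0.5, 14.8, 0.0, 1]]
[[-3.000e-04  9.997e-01  2.450e-02]
 [ 1.000e+00  5.000e-04 -9.000e-03]
 [-9.000e-03  2.450e-02 -9.997e-01]]
```

Request:
jog_arm(targets=[[0,0,0,8.5,1],[0,0,3,8.5,1],[0,0,7,8.5,1],[0,0,7,8.5,1],[0,0,9,8.5,1],[0,0,9,8.5,1],[0,0,9,8.5,1],[0,0,9,8.5,1]])

```text
t: 5.4
ee_pos: [433.3, 200.9, 19.2]
eef_rot: [0.008, 0.983, 0.182, -0.001]
ft_force: [-0.1, 0.3, 0.2]
opening: 1.001
```

```bash
python3 -c "
from h import *
plan([442.6,205.7,31],0,1,n=3)
print(pose()[1].round(4))"
```

```text
t 5.40 pos [433.3 200.9  19.2] phi 21.0 tilt [-0.0054  0.0146] F [-0.1  0.3  0.2] Mz 0.02 op 1.001 q6 1.48
[[3.4, -0.3, -4.0, 7.0, 1], [3.4, -0.8, -4.0, 7.0, 1], [3.3, -1.2, -4.0, 7.0, 1]]
[[ 9.335e-01  3.585e-01  2.000e-04]
 [ 3.585e-01 -9.334e-01 -1.560e-02]
 [-5.400e-03  1.460e-02 -9.999e-01]]
```

Request:
jog_arm(targets=[[3.4,-0.3,-4,7,1],[3.4,-0.8,-4,7,1],[3.4,-1.2,-4,7,1],[0,0,0,0,1],[0,0,0,0,0.5],[0,0,0,0,-0.2],[0,0,0,0,-0.2],[0,0,0,0,-0.2]], newtons=4)

```text
t: 6.2
ee_pos: [432.5, 202.6, 18.7]
eef_rot: [0.011, 1.0, -0.005, -0.011]
ft_force: [-0.4, -0.7, 0.8]
opening: 0.695
```

```bash
python3 -c "
from h import *
plan([442.6,205.7,31],0,1,n=3)
print(pose()[1].round(4))"
```

```text
t 6.20 pos [432.5 202.6  18.7] phi -0.6 tilt [-0.0223  0.0221] F [-0.4 -0.7  0.8] Mz 0.01 op 0.695 q6 1.86
[[3.3, -1.0, -4.2, -0.2, 1], [3.3, -1.0, -4.2, -0.2, 1], [3.3, -1.0, -4.2, -0.2, 1]]
[[ 0.9997 -0.0097 -0.0226]
 [-0.0102 -0.9997 -0.0218]
 [-0.0223  0.0221 -0.9995]]
```

Request:
jog_arm(targets=[[5,0,-5,0,0.4],[5,0,-5,0,0.3],[0,0,-2,0,0.2],[0,0,0,0,-0.2],[0,0,0,0,-0.2],[0,0,0,0,-0.2],[0,0,0,0,-0.2],[0,0,0,0,-0.2]], newtons=4)

```text
t: 7.0
ee_pos: [444.3, 203.2, 32.1]
eef_rot: [0.01, 1.0, -0.005, -0.01]
ft_force: [0.1, 0.2, -0.0]
opening: 0.543
```

```bash
python3 -c "
from h import *
plan([442.6,205.7,31],0,1,n=3)
print(pose()[1].round(4))
im=bot.read_camera('top'); cv2.imwrite('pics/raw2.png',im)
a=im[160:260,85:215]; cv2.imwrite('pics/z5.png',cv2.resize(a,None,fx=6,fy=6,interpolation=cv2.INTER_CUBIC)[:600])
"
```

```text
t 7.00 pos [444.3 203.2  32.1] phi -0.5 tilt [-0.0206  0.0208] F [ 0.1  0.2 -0. ] Mz 0.03 op 0.543 q6 1.85
[[-0.6, -0.8, 0.4, -0.18, 1], [-0.6, -0.8, 0.4, -0.18, 1], [-0.6, -0.8, 0.4, -0.18, 1]]
[[ 0.9997 -0.009  -0.0207]
 [-0.0095 -0.9997 -0.0206]
 [-0.0206  0.0208 -0.9996]]
```

View pics/z5.png

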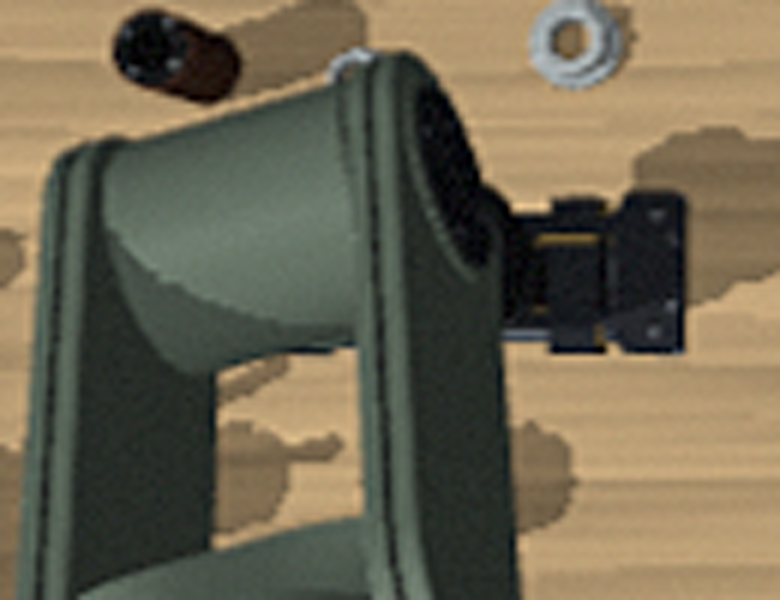

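Request:
jog_arm(targets=[[0,0,0,0,1],[0,0,0,0,1],[0,0,0,-8.5,1],[0,0,0,-8.5,1],[0,0,0,-8.5,1],[0,0,0,-8.5,1],[0,0,0,-8.5,1],[0,0,0,-8.5,1]])

```text
t: 7.85
ee_pos: [443.5, 202.5, 31.7]
eef_rot: [0.005, 0.901, 0.433, -0.015]
ft_force: [-0.7, -0.2, -0.9]
opening: 1.002
```

```bash
python3 -c "
from h import *
plan([443.5,204,31],90,1,n=4)
print(pose()[1].round(4))
"
```

```text
t 7.85 pos [443.5 202.5  31.7] phi 51.3 tilt [-0.0313 -0.0036] F [-0.7 -0.2 -0.9] Mz 0.04 op 1.002 q6 0.95
[[0.3, -0.2, 0.2, -9.67, 1], [0.3, -0.2, 0.2, -9.67, 1], [0.4, -0.1, 0.2, -9.67, 1], [0.4, -0.1, 0.2, -9.67, 1]]
[[ 0.6247  0.7805 -0.0223]
 [ 0.7802 -0.6251 -0.0222]
 [-0.0313 -0.0036 -0.9995]]
```

Request:
jog_arm(targets=[[0,0,0,-8,1],[0,0,0,-8,1],[0,0,0,-8,1],[0,0,0,-8,0.7],[0,0,0,-6,0.4],[0,0,0,0,-0.2],[0,0,0,0,-0.2],[0,0,0,0,-0.2]], newtons=8)

```text
t: 8.65
ee_pos: [442.9, 201.9, 31.2]
eef_rot: [-0.0, 0.702, 0.712, -0.017]
ft_force: [2.0, 0.8, 0.2]
opening: 0.608
```

```bash
python3 -c "
from h import *
plan([443.5,204,31],90,1,n=4)
print(pose()[1].round(4))
"
```

```text
t 8.65 pos [442.9 201.9  31.2] phi 90.8 tilt [-0.0232 -0.0238] F [2.  0.8 0.2] Mz 0.01 op 0.608 q6 0.26
[[0.5, 0.1, 0.0, 0.2, 1], [0.5, 0.1, 0.0, 0.2, 1], [0.5, 0.1, 0.0, 0.2, 1], [0.5, 0.1, 0.0, 0.2, 1]]
[[-0.0142  0.9996 -0.0235]
 [ 0.9996  0.0136 -0.0235]
 [-0.0232 -0.0238 -0.9994]]
```

Request:
jog_arm(targets=[[1.3,0,0,0,-0.2],[0,0,0,0,-0.2],[0,0,0,0,-0.2],[0,0,0,0,-0.2],[0,0,0,0,-0.2],[0,0,0,0,-0.2],[0,0,-10,0,-0.2],[0,0,-20,0,-0.2]], newtons=20)

```text
t: 9.45
ee_pos: [439.9, 202.9, 59.0]
eef_rot: [-0.002, 0.703, 0.711, -0.021]
ft_force: [-0.3, 0.8, -2.0]
opening: 0.548
```

```bash
python3 -c "
from h import *
plan([571,-144,195],90,-.2)
print(pose()[1].round(4))
"
```

```text
t 9.45 pos [439.9 202.9  59. ] phi 90.7 tilt [-0.0257 -0.0323] F [-0.3  0.8 -2. ] Mz -0.05 op 0.548 q6 0.26
[[-39.1, 13.7, -14.6, 0.07, -0.2], [-39.1, 13.7, -14.6, 0.07, -0.2], [-39.1, 13.8, -14.6, 0.07, -0.2], [-39.0, 13.8, -14.6, 0.07, -0.2], [-39.0, 13.9, -14.6, 0.07, -0.2], [-39.0, 13.9, -14.6, 0.07, -0.2], [-39.0, 14.0, -14.6, 0.07, -0.2], [-39.0, 14.0, -14.6, 0.07, -0.2]]
[[-38.9, 14.1, -14.6, 0.07, -0.2]]
[[-0.0116  0.9994 -0.032 ]
 [ 0.9996  0.0108 -0.0261]
 [-0.0257 -0.0323 -0.9991]]
```

Request:
jog_arm(targets=[[-30,10,-24,0,-0.2],[-39,14,-24,0,-0.2],[-40,14,-24,0,-0.2],[-40,14,-24,0,-0.2],[-40,14,-20,0,-0.2],[-40,14,-10,0,-0.2],[-40,14,-5,0,-0.2],[-35,12,-3,0,-0.2]])

```text
t: 10.25
ee_pos: [555.1, -101.5, 206.6]
eef_rot: [-0.003, 0.699, 0.714, -0.02]
ft_force: [0.3, 0.4, -2.6]
opening: 0.545
```

```bash
python3 -c "
from h import *
plan([571,-144,195],90,-.2)
print(pose()[1].round(4))
"
```

```text
t 10.25 pos [ 555.1 -101.5  206.6] phi 91.2 tilt [-0.0239 -0.0319] F [ 0.3  0.4 -2.6] Mz 0.05 op 0.545 q6 -0.33
[[-42.5, 15.4, 12.1, 1.24, -0.2]]
[[-0.0216  0.9993 -0.0314]
 [ 0.9995  0.0208 -0.0246]
 [-0.0239 -0.0319 -0.9992]]
```

Request:
jog_arm(targets=[[-20,7,5,0,-0.2],[-15,5,0,0,-0.2],[-5,2,0,1,-0.2],[0,0,0,0,-0.2],[0,0,0,0,-0.2],[0,0,0,0,-0.2],[0,0,0,0,-0.2],[0,0,0,0,-0.2]])

```text
t: 11.05
ee_pos: [569.3, -142.8, 203.2]
eef_rot: [-0.004, 0.707, 0.707, -0.02]
ft_force: [-0.5, 0.5, -2.3]
opening: 0.546
```

```bash
python3 - <<'E'
from h import *
plan([571,-144,195],90,-.2)
print(pose()[1].round(4))
im=bot.read_camera('scene'); cv2.imwrite('pics/raw3.png',im)
old=cv2.imread("pics/raws.png")
print(np.round(fit("scene",old,571,-145,PROF["spindle"],6),1))
print(np.round(fit("scene",old,571,-145,[(3,132),(9,50),(9,115)],6),1))
# throat: outer ring radius?
for r in (26,27,28,29,30,31): print(r,np.round(fit("scene",old,571,-145,[(r,30)],6),1),np.round(fit("top",cv2.imread("pics/raw.png"),571,-145,[(r,30)],6),1))
p=pose()[2]; u,v=proj("scene",[p])[0].astype(int)
cv2.imwrite("pics/s3.png",cv2.resize(im[v-50:v+70,u-70:u+70],None,fx=5,fy=5,interpolation=cv2.INTER_CUBIC)); print(u-70,v-50)
E
```

```text
t 11.05 pos [ 569.3 -142.8  203.2] phi 90.0 tilt [-0.0221 -0.033 ] F [-0.5  0.5 -2.3] Mz 0.00 op 0.546 q6 -0.37
[[-1.0, 2.0, 8.1, 0.05, -0.2]]
[[-8.000e-04  9.995e-01 -3.300e-02]
 [ 9.998e-01  1.000e-04 -2.220e-02]
 [-2.210e-02 -3.300e-02 -9.992e-01]]
[  36.9  569.  -151. ]
[  38.8  571.5 -148.5]
26 [  46.2  577.  -150.5] [  97.3  572.  -145.5]
27 [  47.5  577.  -150. ] [ 107.1  569.5 -150. ]
28 [  47.7  577.  -149.5] [ 112.6  569.  -149.5]
29 [  49.4  576.  -143.5] [ 109.9  568.  -148.5]
30 [  52.5  575.5 -144.5] [ 101.5  567.  -146.5]
31 [  54.3  574.  -145. ] [ 119.7  571.  -145. ]
142 116
```

View pics/s3.png

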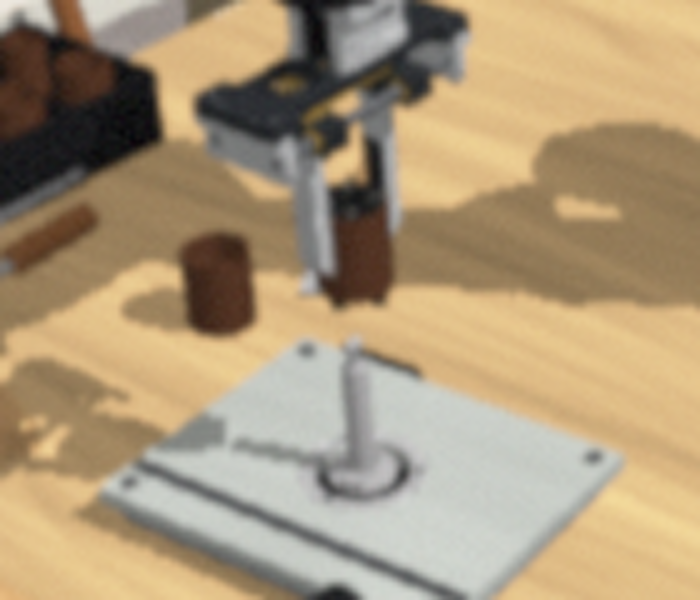

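```bash
python3 - <<'E'
from h import *
im=cv2.imread('pics/raw3.png')
print(proj("scene",[[569.9,-142.4,172],[569.9,-142.4,242],[571.4,-145.4,135],[571.4,-145.4,32]]))
# zoom with overlays
u0,v0=190,140
S=10
cr=cv2.resize(im[v0:v0+60,u0:u0+50],None,fx=S,fy=S,interpolation=cv2.INTER_CUBIC)
def dr(P,r,z,col):
    a=np.linspace(0,2*np.pi,60); q=proj("scene",np.c_[P[0]+r*np.cos(a),P[1]+r*np.sin(a),np.full(60,z)])
    q=((q-[u0,v0]+.5)*S-.5).astype(int); cv2.polylines(cr,[q],True,col,1)
dr((569.9,-142.4),25,172,(0,255,0)); dr((569.9,-142.4),25,242,(0,255,0)); dr((571.4,-145.4),7.5,135,(255,0,0)); dr((571.4,-145.4),9,115,(255,0,0))
cv2.imwrite("pics/s4.png",cr)
im0=cv2.imread("pics/raw.png");u0,v0=280,140;cr0=cr
cr=cv2.resize(im0[v0:v0+40,u0:u0+40],None,fx=15,fy=15,interpolation=cv2.INTER_CUBIC)
def dr2(P,r,z,col):
    a=np.linspace(0,2*np.pi,60); q=proj("top",np.c_[P[0]+r*np.cos(a),P[1]+r*np.sin(a),np.full(60,z)])
    q=((q-[u0,v0]+.5)*15-.5).astype(int); cv2.polylines(cr,[q],True,col,1)
dr2((571.4,-145.4),31,30,(0,255,0));dr2((571.4,-145.4),24,32,(0,255,0));dr2((571.4,-145.4),4,135,(255,0,0));dr2((571.4,-145.4),9,115,(255,0,0))
cv2.imwrite("pics/s5.png",cr)
E
```

```text
[[212.77473564 174.7634157 ]
 [211.2430022  155.76197602]
 [212.55498811 184.29763488]
 [214.64068497 209.70219163]]
```

View pics/s4.png

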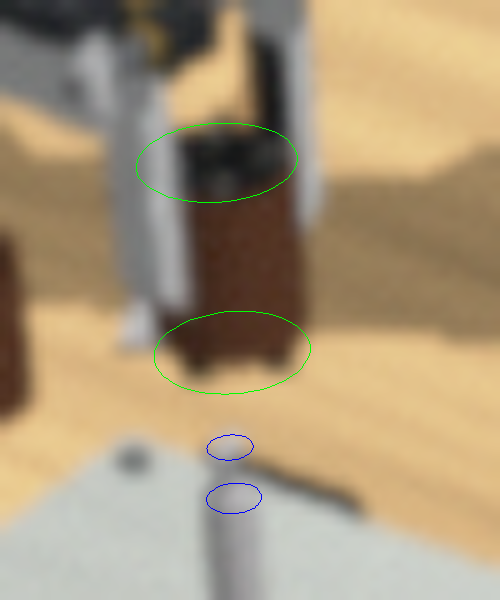

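View pics/s5.png

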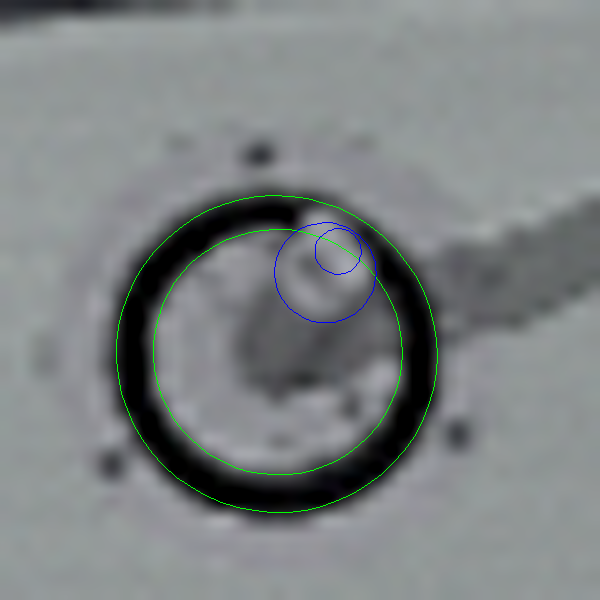

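Request:
jog_arm(targets=[[-3.2,1.7,8,0,-0.2],[0.2,0.3,8,0,-0.2],[0.2,0.3,8,0,-0.2],[0.1,0.2,5,0,-0.2],[0.1,0.2,5,0,-0.2],[0.1,0.2,5,0,-0.2],[0.1,0.2,4,0,-0.2],[0,0,0,0,-0.2]])

```text
t: 11.9
ee_pos: [570.3, -145.7, 155.0]
eef_rot: [-0.005, 0.707, 0.707, -0.02]
ft_force: [-0.4, 0.4, -2.2]
opening: 0.542
```

```bash
python3 - <<'E'
from h import *
plan([571,-146,150],90,-.2)
E
```

```text
t 11.90 pos [ 570.3 -145.7  155. ] phi 90.1 tilt [-0.0211 -0.0352] F [-0.4  0.4 -2.2] Mz 0.03 op 0.542 q6 -0.37
[[-0.2, 0.8, 4.9, 0.08, -0.2]]
```

Request:
jog_arm(targets=[[0,0.7,4,0,-0.2],[0.1,0.2,4,0,-0.2],[0.1,0.2,4,0,-0.2],[0.1,0.2,4,0,-0.2],[0.1,0.2,4,0,-0.2],[0.1,0.2,4,0,-0.2],[0,0,0,0,-0.2],[0,0,0,0,-0.2]])

```text
t: 12.7
ee_pos: [571.8, -145.9, 129.4]
eef_rot: [-0.004, 0.707, 0.707, -0.02]
ft_force: [-0.5, 0.2, -2.9]
opening: 0.547
```

```bash
python3 - <<'E'
from h import *
plan([571,-146,150],90,-.2)
print(bot.read_state()["moment"])
E
```

```text
t 12.70 pos [ 571.8 -145.9  129.4] phi 90.1 tilt [-0.0216 -0.0339] F [-0.5  0.2 -2.9] Mz 0.01 op 0.547 q6 -0.37
[[-0.6, -1.5, -20.5, 0.08, -0.2]]
[-0.03991709 -0.13097136  0.01296743]
```

Request:
jog_arm(targets=[[0.2,0.2,8,0,-0.2],[0.2,0.25,8,0,-0.2],[0.2,0.25,8,0,-0.2],[0.2,0.25,8,0,-0.2],[0.2,0.25,8,0,-0.2],[0.2,0.25,8,0,-0.2],[0.1,0.2,4,0,-0.2],[0,0,0,0,-0.2]])

```text
t: 13.5
ee_pos: [571.5, -145.9, 72.1]
eef_rot: [-0.004, 0.707, 0.707, -0.02]
ft_force: [0.3, -0.7, -2.3]
opening: 0.545
```

```bash
python3 - <<'E'
from h import *
plan([571,-146,150],90,-.2)
print(bot.read_state()["moment"])
E
```

```text
t 13.50 pos [ 571.5 -145.9   72.1] phi 90.1 tilt [-0.0219 -0.0344] F [ 0.3 -0.7 -2.3] Mz -0.04 op 0.545 q6 -0.36
[[-0.9, -1.6, -38.9, 0.04, -0.2], [-0.9, -1.6, -38.9, 0.04, -0.2]]
[-0.14337078 -0.1501306  -0.04333701]
```

Request:
jog_arm(targets=[[0,0,2,0,-0.2],[0,0.1,2,0,-0.2],[0,0.1,1.5,0,-0.2],[0,0,1.5,0,-0.2],[0,0,1,0,-0.2],[0,0,1,0,-0.2],[0,0,0,0,-0.2],[0,0,0,0,-0.2]])

```text
t: 14.3
ee_pos: [572.9, -146.7, 68.5]
eef_rot: [-0.003, 0.707, 0.707, -0.02]
ft_force: [-0.7, 1.0, 0.2]
opening: 0.544
```

```bash
python3 - <<'E'
from h import *
plan([571,-146,150],90,-.2)
print(bot.read_state()["moment"])
E
```

```text
t 14.30 pos [ 572.9 -146.7   68.5] phi 90.1 tilt [-0.0236 -0.0316] F [-0.7  1.   0.2] Mz 0.03 op 0.544 q6 -0.36
[[-0.6, -2.2, -40.7, 0.05, -0.2], [-0.6, -2.2, -40.7, 0.05, -0.2]]
[-0.05966634  0.09340192  0.02526212]
```

Request:
jog_arm(targets=[[0,0,2,0,-0.2],[0,0,2,2,-0.2],[0,0,2,2,-0.2],[0,0,2,2,-0.2],[0,0,2,2,-0.2],[0,0,2,2,-0.2],[0,0,2,2,-0.2],[0,0,2,0,-0.2]])

```text
t: 15.1
ee_pos: [573.1, -148.2, 65.7]
eef_rot: [-0.0, 0.779, 0.627, -0.021]
ft_force: [-4.7, 1.7, 12.0]
opening: 0.547
```

```bash
python3 - <<'E'
from h import *
plan([571,-146,150],90,-.2)
print(bot.read_state()["moment"])
E
```

```text
t 15.10 pos [ 573.1 -148.2   65.7] phi 77.7 tilt [-0.0327 -0.0265] F [-4.7  1.7 12. ] Mz -0.03 op 0.547 q6 -0.15
[[-0.5, -2.4, -42.1, -6.14, -0.2], [-0.3, -2.4, -42.1, -6.14, -0.2]]
[ 0.33843248  0.96613546 -0.02664055]
```

Request:
jog_arm(targets=[[0,0,0.5,-3,-0.2],[0,0,0.5,-3,-0.2],[0,0,1,-3,-0.2],[0,0,1,-3,-0.2],[0,0,1,-3,-0.2],[0,0,1,-3,-0.2],[0,0,1,-2,-0.2],[0,0,1,0,-0.2]])

```text
t: 15.9
ee_pos: [573.7, -147.9, 67.7]
eef_rot: [-0.003, 0.653, 0.757, -0.02]
ft_force: [-4.1, 2.2, 6.4]
opening: 0.545
```

```bash
python3 - <<'E'
from h import *
plan([571,-146,150],90,-.2)
print(bot.read_state()["moment"])
E
```

```text
t 15.90 pos [ 573.7 -147.9   67.7] phi 98.5 tilt [-0.0213 -0.0354] F [-4.1  2.2  6.4] Mz -0.09 op 0.545 q6 -0.51
[[0.3, -2.6, -41.1, 4.23, -0.2], [0.1, -2.6, -41.1, 4.23, -0.2]]
[ 0.14635588  0.39295625 -0.09048516]
```

Request:
jog_arm(targets=[[1,-1,0.5,-3,-0.2],[0.5,-1,1,-3,-0.2],[0,0,1,-3,-0.2],[0,0,1,-3,-0.2],[0,0,1,-3,-0.2],[0,0,1,-3,-0.2],[0,0,1,-3,-0.2],[0,0,1,0,-0.2]])

```text
t: 16.7
ee_pos: [574.2, -147.8, 68.4]
eef_rot: [-0.004, 0.499, 0.867, -0.019]
ft_force: [-4.1, 1.0, 7.0]
opening: 0.544
```

```bash
python3 - <<'E'
from h import *
plan([571,-146,150],90,-.2)
print(bot.read_state()["moment"])
im=bot.read_camera('scene'); cv2.imwrite('pics/raw4.png',im)
u,v=214,190
cv2.imwrite("pics/s6.png",cv2.resize(im[v-35:v+35,u-40:u+40],None,fx=8,fy=8,interpolation=cv2.INTER_CUBIC))
E
```

```text
t 16.70 pos [ 574.2 -147.8   68.4] phi 120.2 tilt [-0.0118 -0.0362] F [-4.1  1.   7. ] Mz -0.12 op 0.544 q6 -0.89
[[0.6, -1.2, -20.4, 7.54, -0.2], [0.4, -1.3, -20.4, 7.54, -0.2], [0.2, -1.3, -20.4, 7.54, -0.2], [0.1, -1.3, -20.4, 7.54, -0.2]]
[ 0.20413326  0.34704983 -0.12482059]
```

View pics/s6.png

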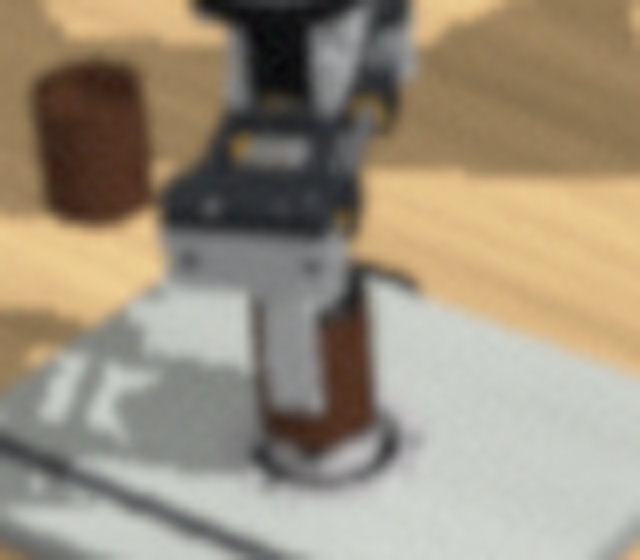

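Request:
jog_arm(targets=[[1.6,-1,0,0,-0.2],[0.5,-0.5,1,-3,-0.2],[0.5,-0.5,1,-3,-0.2],[0.5,-0.5,1,-3,-0.2],[0.5,-0.5,1,-3,-0.2],[0.5,-0.5,1,-3,-0.2],[0.5,-0.5,1,-3,-0.2],[0,0,1,0,-0.2]])

```text
t: 17.55
ee_pos: [574.7, -147.7, 68.2]
eef_rot: [0.001, 0.352, 0.936, -0.016]
ft_force: [-5.0, 1.9, 8.1]
opening: 0.548
```

```bash
python3 - <<'E'
from h import *
plan([571,-146,150],90,-.2)
print(bot.read_state()["moment"])
E
```

```text
t 17.55 pos [ 574.7 -147.7   68.2] phi 138.8 tilt [-0.0129 -0.0302] F [-5.   1.9  8.1] Mz -0.08 op 0.548 q6 -1.21
[[0.5, -0.6, -13.6, 8.13, -0.2], [0.4, -0.7, -13.6, 8.13, -0.2], [0.3, -0.7, -13.6, 8.13, -0.2], [0.2, -0.8, -13.6, 8.13, -0.2], [0.1, -0.8, -13.6, 8.13, -0.2], [-0.0, -0.8, -13.6, 8.13, -0.2]]
[ 0.21173357  0.57294133 -0.08462966]
```

Request:
jog_arm(targets=[[0,-2,0,0,-0.2],[0,-1.5,0,0,-0.2],[0,0,1,-4,-0.2],[0,0,1,-4,-0.2],[0,0,1,-4,-0.2],[0,0,1,-4,-0.2],[0,0,1,-4,-0.2],[0,0,1,0,-0.2]])

```text
t: 18.35
ee_pos: [573.5, -147.7, 63.4]
eef_rot: [-0.001, 0.178, 0.984, -0.014]
ft_force: [-1.2, 1.5, 6.4]
opening: 0.544
```

```bash
python3 - <<'E'
from h import *
plan([571,-146,150],90,-.2)
print(bot.read_state()["moment"])
E
```

```text
t 18.35 pos [ 573.5 -147.7   63.4] phi 159.5 tilt [-0.0027 -0.0275] F [-1.2  1.5  6.4] Mz -0.03 op 0.544 q6 -1.58
[[0.3, -0.2, -9.6, 7.72, -0.2], [0.3, -0.2, -9.6, 7.72, -0.2], [0.2, -0.3, -9.6, 7.72, -0.2], [0.2, -0.3, -9.6, 7.72, -0.2], [0.2, -0.3, -9.6, 7.72, -0.2], [0.1, -0.3, -9.6, 7.72, -0.2], [0.1, -0.3, -9.6, 7.72, -0.2], [0.0, -0.3, -9.6, 7.72, -0.2]]
[[-0.0, -0.3, -9.6, 7.72, -0.2]]
[ 0.42889061  0.06552163 -0.03165064]
```

Request:
jog_arm(targets=[[0,0,0.5,-3,-0.2],[0,0,0.5,-3,-0.2],[0,0,0.5,-3,-0.2],[0,0,0,0,-0.2],[0,0,0,0,-0.2],[0,0,0,0,-0.2],[0,0,0,0,-0.2],[0,0,0,0,-0.2]])

```text
t: 19.15
ee_pos: [575.4, -146.8, 63.1]
eef_rot: [-0.0, 0.107, 0.994, -0.011]
ft_force: [0.2, 1.2, 0.4]
opening: 0.539
```

```bash
python3 - <<'E'
from h import *
plan([571,-146,150],90,-.2)
print(bot.read_state()["moment"])
E
```

```text
t 19.15 pos [ 575.4 -146.8   63.1] phi 167.8 tilt [-0.0023 -0.0226] F [0.2 1.2 0.4] Mz -0.32 op 0.539 q6 -1.73
[[0.4, -0.2, -8.7, 7.78, -0.2], [0.4, -0.3, -8.7, 7.78, -0.2], [0.3, -0.3, -8.7, 7.78, -0.2], [0.3, -0.4, -8.7, 7.78, -0.2], [0.3, -0.4, -8.7, 7.78, -0.2], [0.2, -0.4, -8.7, 7.78, -0.2], [0.1, -0.5, -8.7, 7.78, -0.2], [0.1, -0.5, -8.7, 7.78, -0.2]]
[[0.0, -0.5, -8.7, 7.78, -0.2], [-0.1, -0.5, -8.7, 7.78, -0.2]]
[ 0.40874832 -0.25587859 -0.31641156]
```

Request:
jog_arm(targets=[[0,0,0,4,-0.2],[0,0,0,0,1],[0,0,0,0,1],[0,0,0,0,1],[0,0,0,0,1],[0,0,-10,0,1],[0,0,-35,0,1],[0,0,-45,0,1]])

```text
t: 19.95
ee_pos: [569.4, -144.0, 147.6]
eef_rot: [-0.009, 0.139, 0.99, -0.011]
ft_force: [1.1, -1.6, 0.4]
opening: 0.994
```

Request:
jog_arm(targets=[[0,0,-45,0,1],[0,0,-30,0,1],[38,10,0,0,1],[0,48,0,0,1],[0,48,0,0,1],[0,48,0,0,1],[0,48,0,0,1],[0,45,10,0,1]])

```text
t: 20.75
ee_pos: [607.2, 104.7, 226.4]
eef_rot: [0.004, 0.144, 0.989, -0.014]
ft_force: [0.5, -0.6, 0.7]
opening: 1.0
```

```bash
python3 - <<'E'
from h import *
plan([570.5,198,60],168,1)
for n in ("scene","top"):
    im=bot.read_camera(n); cv2.imwrite(f'pics/raw5{n}.png',im)
    u,v=proj(n,[[571,-145,60]])[0].astype(int)
    cv2.imwrite(f"pics/s7{n}.png",cv2.resize(im[v-30:v+30,u-35:u+35],None,fx=8,fy=8,interpolation=cv2.INTER_CUBIC))
E
```

```text
t 20.75 pos [607.2 104.7 226.4] phi 163.5 tilt [-0.0125 -0.0273] F [ 0.5 -0.6  0.7] Mz 0.03 op 1.000 q6 -1.23
[[12.8, 16.7, 32.7, -0.91, 1], [12.5, 16.9, 32.7, -0.91, 1], [12.2, 17.1, 32.7, -0.91, 1], [12.0, 17.3, 32.7, -0.91, 1], [11.7, 17.5, 32.7, -0.91, 1]]
```

View pics/s7scene.png

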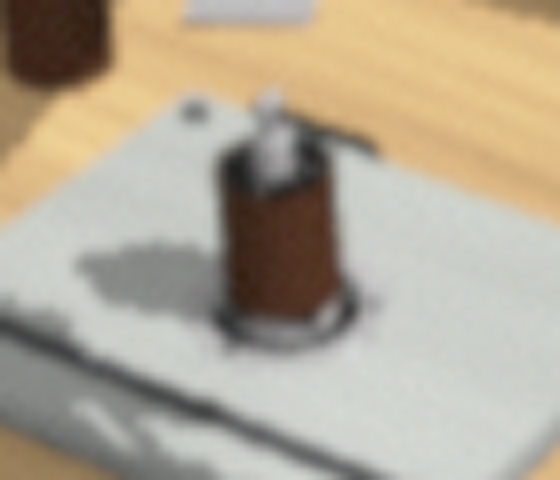

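View pics/s7top.png

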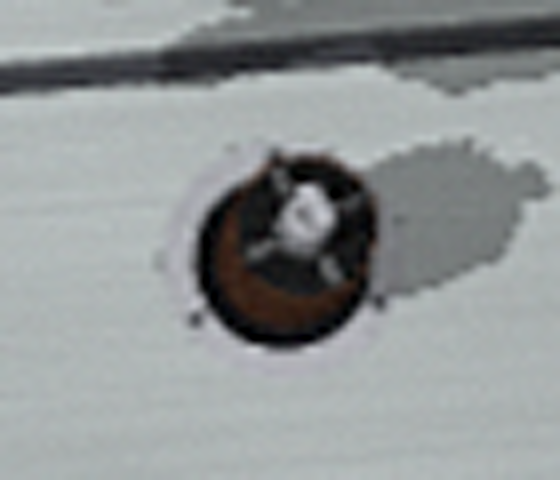

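```bash
python3 - <<'E'
from h import *
im=cv2.imread("pics/raw5top.png"); sc=cv2.imread("pics/raw5scene.png")
for pr in ([(23,0),(23,5)],[(17,16)],[(10.5,16)]):
    print(np.round(fit("top",cv2.imread("pics/raw.png"),571,198,pr,7),1),np.round(fit("scene",cv2.imread("pics/raws.png"),571,198,pr,7),1))
print([ (np.round(b["location"],1),round(b["confidence"],2)) for b in bot.boxes_of("flange","scene")])
raw=cv2.imread("pics/raw.png"); u,v=proj("top",[[571,198,8]])[0].astype(int); A=cv2.resize(raw[v-12:v+12,u-16:u+16],None,fx=12,fy=12,interpolation=cv2.INTER_CUBIC)
a=np.linspace(0,7,60)
def ov(A,n,u0,v0,col,x,y,r,z):
    q=proj(n,np.c_[x+r*np.cos(a),y+r*np.sin(a),np.full(60,z)]); cv2.polylines(A,[((q-[u0,v0]+.5)*12-.5).astype(int)],False,col,1)
for r,z in((23,0),(23,5),(17,16)): ov(A,"top",u-16,v-12,(0,255,0),571,198,r,z)
raw=cv2.imread("pics/raws.png"); u,v=proj("scene",[[571,198,8]])[0].astype(int); B=cv2.resize(raw[v-12:v+12,u-16:u+16],None,fx=12,fy=12,interpolation=cv2.INTER_CUBIC)
for r,z in((23,0),(23,5),(17,16)): ov(B,"scene",u-16,v-12,(0,255,0),571,198,r,z)
cv2.imwrite("pics/fl.png",np.hstack([A,B]))
E
```

```text
[ 38.5 570.5 195.5] [ 36.5 570.  199. ]
[ 43.4 575.5 201.5] [ 34.9 569.  195.5]
[ 78.7 569.  205. ] [ 44.7 567.  202.5]
[(array([578.9, 201.7,   9.6]), 0.47)]
```

View pics/fl.png

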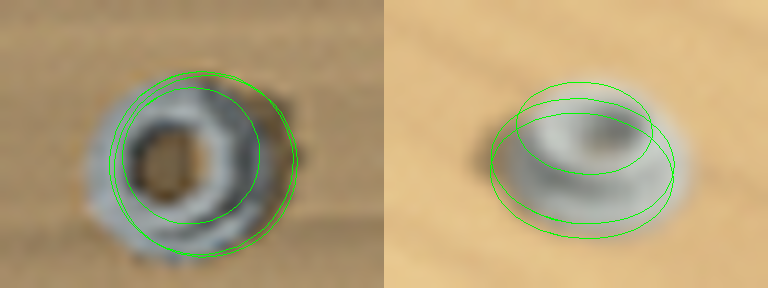

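```bash
python3 - <<'E'
from h import *
plan([571,201.5,60],163.5,1)
print(pose()[1].round(4))
E
```

```text
t 20.90 pos [605.3 105.2 223.2] phi 163.7 tilt [-0.0065 -0.0293] F [ 0.1 -0.7  0. ] Mz -0.04 op 1.000 q6 -1.23
[[12.2, 17.5, 32.1, 0.04, 1], [12.2, 17.5, 32.1, 0.04, 1], [12.2, 17.5, 32.1, 0.04, 1], [12.2, 17.5, 32.1, 0.04, 1], [12.2, 17.5, 32.1, 0.04, 1]]
[[-0.9599  0.2804 -0.002 ]
 [ 0.2803  0.9594 -0.03  ]
 [-0.0065 -0.0293 -0.9995]]
```

Request:
jog_arm(targets=[[12,17.5,30,0,1],[12,17.5,32,0,1],[12,17.5,32,0,1],[12,17.5,32,0,1],[12,17,30,0,0.6],[1,2,5,0,0.6],[0,0,0,0,0.4],[0,0,0,0,0.4]])

```text
t: 21.7
ee_pos: [578.2, 193.1, 63.9]
eef_rot: [0.009, 0.146, 0.989, -0.017]
ft_force: [-0.8, 0.2, 0.7]
opening: 0.716
```

```bash
python3 - <<'E'
from h import *
plan([571,201.5,8],163.7,.4,n=4)
print(pose()[1].round(4))
E
```

```text
t 21.70 pos [578.2 193.1  63.9] phi 163.2 tilt [-0.0224 -0.0314] F [-0.8  0.2  0.7] Mz -0.04 op 0.716 q6 -1.06
[[2.6, 1.9, 13.9, -0.12, 0.4], [2.6, 1.9, 13.9, -0.12, 0.4], [2.6, 1.9, 13.9, -0.12, 0.4], [2.6, 1.9, 13.9, -0.12, 0.4]]
[[-0.9572  0.2892  0.0124]
 [ 0.2886  0.9568 -0.0365]
 [-0.0224 -0.0314 -0.9993]]
```

Request:
jog_arm(targets=[[3.2,2.5,12,0,0.4],[3.2,2.5,14,0,0.4],[3.2,2.5,14,0,0.4],[1.5,1,10,0,0.4],[0.5,0.3,3,0,0.4],[0,0,0,0,0.3],[0,0,0,0,0.3],[0,0,0,0,0.3]])

```text
t: 22.5
ee_pos: [574.9, 201.5, 10.7]
eef_rot: [0.013, 0.148, 0.989, -0.016]
ft_force: [-0.1, -0.8, -0.7]
opening: 0.652
```

```bash
python3 - <<'E'
from h import *
plan([571,201.5,8],163.7,.4,n=4)
im=bot.read_camera('scene'); cv2.imwrite('pics/raw6.png',im)
u,v=proj("scene",[[571,201.5,10]])[0].astype(int)
cv2.imwrite("pics/s8.png",cv2.resize(im[v-30:v+20,u-30:u+30],None,fx=10,fy=10,interpolation=cv2.INTER_CUBIC))
E
```

```text
t 22.50 pos [574.9 201.5  10.7] phi 163.0 tilt [-0.0304 -0.0281] F [-0.1 -0.8 -0.7] Mz 0.03 op 0.652 q6 -1.03
[[0.9, -0.3, 0.7, -0.17, 0.4], [0.9, -0.3, 0.7, -0.17, 0.4], [0.9, -0.2, 0.7, -0.17, 0.4], [0.9, -0.2, 0.7, -0.17, 0.4]]
```

View pics/s8.png

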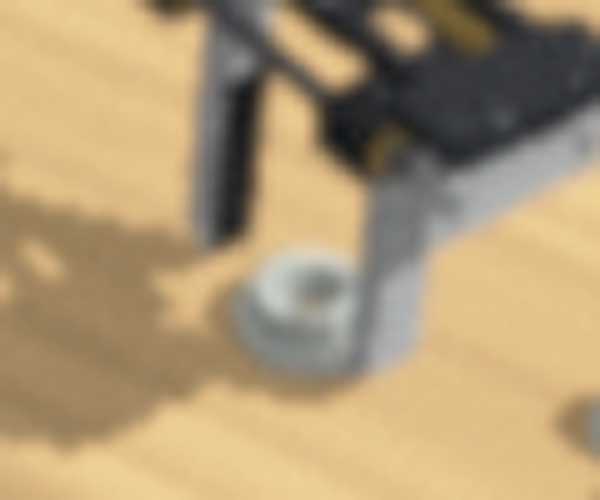

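Request:
jog_arm(targets=[[2,-0.5,1.5,0,0.3],[1.7,-0.5,1.5,0,0.3],[0,0,0,0,0],[0,0,0,0,-0.5],[0,0,0,0,-0.5],[0,0,0,0,-0.5],[0,0,0,0,-0.5],[0,0,0,0,-0.5]], newtons=10)

```text
t: 23.35
ee_pos: [572.0, 201.8, 9.0]
eef_rot: [0.014, 0.148, 0.989, -0.016]
ft_force: [-0.4, 0.8, 0.6]
opening: 0.369
```

```bash
python3 - <<'E'
from h import *
plan([571,201.5,8],163.7,.4,n=4)
im=bot.read_camera('scene'); cv2.imwrite('pics/raw6.png',im)
u,v=proj("scene",[[571,201.5,10]])[0].astype(int)
cv2.imwrite("pics/s9.png",cv2.resize(im[v-30:v+20,u-30:u+30],None,fx=10,fy=10,interpolation=cv2.INTER_CUBIC))
E
```

```text
t 23.35 pos [572.  201.8   9. ] phi 163.0 tilt [-0.033  -0.0265] F [-0.4  0.8  0.6] Mz -0.00 op 0.369 q6 -1.03
[[0.2, -0.1, 0.2, -0.17, 0.4], [0.2, -0.1, 0.2, -0.17, 0.4], [0.2, -0.1, 0.2, -0.17, 0.4], [0.2, -0.1, 0.2, -0.17, 0.4]]
```

View pics/s9.png

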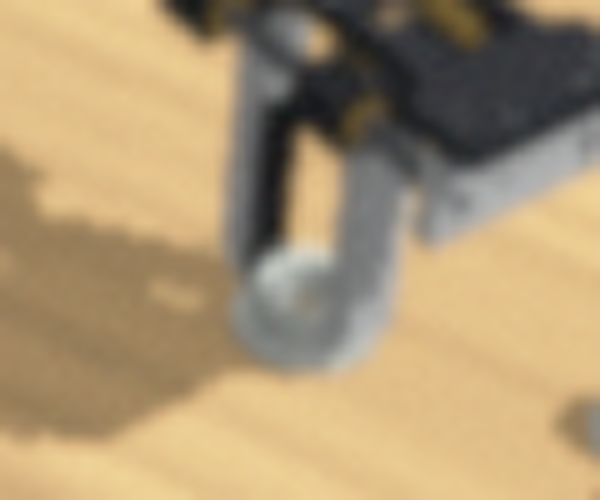

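Request:
jog_arm(targets=[[0,0,-10,0,-0.5],[0,0,-40,0,-0.5],[0,0,-45,0,-0.5],[0,0,-45,0,-0.5],[0,-20,-45,0,-0.5],[-13,-44,-5,0,-0.5],[-13,-44,0,0,-0.5],[-13,-44,0,0,-0.5]], newtons=15)

```text
t: 24.2
ee_pos: [560.1, 53.1, 216.2]
eef_rot: [0.016, 0.142, 0.99, -0.016]
ft_force: [-0.0, -1.0, -0.2]
opening: 0.366
```

```bash
python3 - <<'E'
from h import *
plan([571.5,-146,185],163.0,-.5)
print(pose()[1].round(4))
E
```

```text
t 24.20 pos [560.1  53.1 216.2] phi 163.7 tilt [-0.0361 -0.0264] F [-0.  -1.  -0.2] Mz 0.05 op 0.366 q6 -1.32
[[-13.2, -37.4, 7.7, 0.13, -0.5], [-13.2, -37.4, 7.7, 0.13, -0.5], [-13.3, -37.3, 7.7, 0.13, -0.5], [-13.4, -37.3, 7.7, 0.13, -0.5], [-13.5, -37.3, 7.7, 0.13, -0.5]]
[[-0.959   0.2821  0.0272]
 [ 0.2811  0.959  -0.0355]
 [-0.0361 -0.0264 -0.999 ]]
```

Request:
jog_arm(targets=[[-13,-37,4,0,-0.5],[-13,-37,4,0,-0.5],[-13,-37,4,0,-0.5],[-13,-37,4,0,-0.5],[-13,-37,4,0,-0.5],[-2,-3,2,0,-0.5],[0,0,0,0,-0.5],[0,0,0,0,-0.5]])

```text
t: 25.0
ee_pos: [571.2, -160.1, 209.4]
eef_rot: [0.021, 0.146, 0.989, -0.017]
ft_force: [-0.2, 0.1, 0.2]
opening: 0.368
```

```bash
python3 - <<'E'
from h import *
plan([571.5,-146,165],163.0,-.5)
print(pose()[1].round(4))
im=bot.read_camera('scene'); cv2.imwrite('pics/raw7.png',im)
u,v=proj("scene",[[571,-146,150]])[0].astype(int)
cv2.imwrite("pics/s10.png",cv2.resize(im[v-30:v+30,u-30:u+30],None,fx=10,fy=10,interpolation=cv2.INTER_CUBIC)); print(u-30,v-30)
E
```

```text
t 25.00 pos [ 571.2 -160.1  209.4] phi 163.3 tilt [-0.0462 -0.0267] F [-0.2  0.1  0.2] Mz -0.01 op 0.368 q6 -1.68
[[5.8, 14.8, 43.8, 0.25, -0.5]]
[[-0.9566  0.2893  0.0365]
 [ 0.2879  0.9569 -0.0389]
 [-0.0462 -0.0267 -0.9986]]
182 150
```

View pics/s10.png

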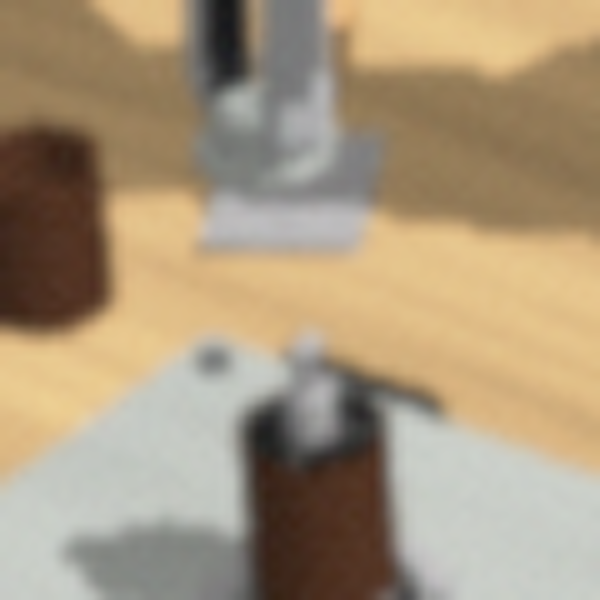

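```bash
python3 - <<'E'
from h import *
im=cv2.imread('pics/raw7.png'); u0,v0=182,150
cr=cv2.resize(im[v0:v0+60,u0:u0+60],None,fx=10,fy=10,interpolation=cv2.INTER_CUBIC)
p=pose()[2]; Mz=pose()[1][:,2]; a=np.linspace(0,7,60)
X,Y,Z=pose()[1].T
for r,h,col in((23,9,(0,255,0)),(23,4,(0,255,0)),(17,-7,(0,0,255))):
    P=p+h*Z+r*(np.cos(a)[:,None]*X+np.sin(a)[:,None]*Y); q=proj("scene",P)
    cv2.polylines(cr,[((q-[u0,v0]+.5)*10-.5).astype(int)],False,col,1)
for r,z in((9,115),(7,135)):
    q=proj("scene",np.c_[571.5+r*np.cos(a),-146+r*np.sin(a),np.full(60,z)]); cv2.polylines(cr,[((q-[u0,v0]+.5)*10-.5).astype(int)],False,(255,0,0),1)
q=proj("scene",np.c_[571.5+25*np.cos(a),-146+25*np.sin(a),np.full(60,102)]); cv2.polylines(cr,[((q-[u0,v0]+.5)*10-.5).astype(int)],False,(255,0,0),1)
cv2.imwrite("pics/s11.png",cr)
E
```

```text
(no output)
```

View pics/s11.png

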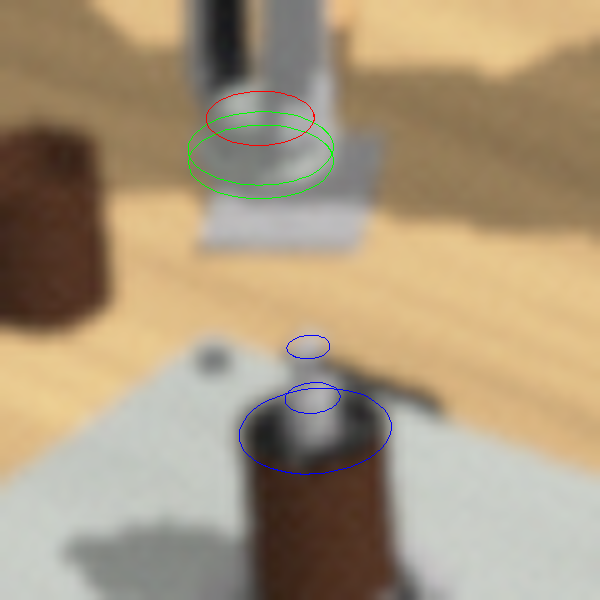

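Request:
jog_arm(targets=[[4,13.5,0,0,-0.5],[0.6,0.5,12,0,-0.5],[0.6,0.4,14,0,-0.5],[0.6,0.4,14,0,-0.5],[0.4,0.2,8,0,-0.5],[0.2,0.1,4,0,-0.5],[0,0,0,0,-0.5],[0,0,0,0,-0.5]])

```text
t: 25.85
ee_pos: [570.1, -138.3, 150.3]
eef_rot: [0.019, 0.142, 0.99, -0.016]
ft_force: [-0.1, 0.3, -0.5]
opening: 0.363
```

```bash
python3 - <<'E'
from h import *
plan([571.5,-146,130],163.0,-.5,n=6)
print(pose()[1].round(4))
E
```

```text
t 25.85 pos [ 570.1 -138.3  150.3] phi 163.7 tilt [-0.0418 -0.0255] F [-0.1  0.3 -0.5] Mz 0.02 op 0.363 q6 -1.65
[[-0.4, -1.1, 3.4, 0.12, -0.5], [-0.4, -1.1, 3.4, 0.12, -0.5], [-0.4, -1.1, 3.4, 0.12, -0.5], [-0.5, -1.1, 3.4, 0.12, -0.5], [-0.5, -1.1, 3.4, 0.12, -0.5], [-0.5, -1.1, 3.4, 0.12, -0.5]]
[[-0.959   0.2815  0.0329]
 [ 0.2804  0.9592 -0.0362]
 [-0.0418 -0.0255 -0.9988]]
```

Request:
jog_arm(targets=[[-1,-3,0,0,-0.5],[-1,-3,0,0,-0.5],[-0.3,-1,0,0,-0.5],[0,0,0,0,-0.5],[0,0,0,0,-0.5],[0,0,0,0,-0.5],[0,0,0,0,-0.5],[0,0,0,0,-0.5]])

```text
t: 26.65
ee_pos: [572.0, -147.8, 153.2]
eef_rot: [0.021, 0.143, 0.989, -0.016]
ft_force: [-1.0, -0.1, -0.7]
opening: 0.366
```

```bash
python3 - <<'E'
from h import *
plan([571.5,-146,130],163.0,-.5,n=6)
E
```

```text
t 26.65 pos [ 572.  -147.8  153.2] phi 163.6 tilt [-0.0468 -0.0261] F [-1.  -0.1 -0.7] Mz -0.02 op 0.366 q6 -1.66
[[0.4, 0.4, 3.8, 0.11, -0.5], [0.4, 0.4, 3.8, 0.11, -0.5], [0.4, 0.4, 3.8, 0.11, -0.5], [0.4, 0.4, 3.8, 0.11, -0.5], [0.4, 0.4, 3.8, 0.11, -0.5], [0.4, 0.4, 3.8, 0.11, -0.5]]
```

Request:
jog_arm(targets=[[0.4,0.3,3,0,-0.5],[0.4,0.3,3,0,-0.5],[0.4,0.3,3,0,-0.5],[0.3,0.3,3,0,-0.5],[0.3,0.2,3,0,-0.5],[0,0,0,0,-0.5],[0,0,0,0,-0.5],[0,0,0,0,-0.5]])

```text
t: 27.45
ee_pos: [571.7, -146.3, 136.6]
eef_rot: [0.022, 0.142, 0.989, -0.016]
ft_force: [-0.8, -0.2, -0.3]
opening: 0.369
```

```bash
python3 - <<'E'
from h import *
plan([571.5,-146,130],163.0,-.5,n=6)
E
```

```text
t 27.45 pos [ 571.7 -146.3  136.6] phi 163.7 tilt [-0.0478 -0.0261] F [-0.8 -0.2 -0.3] Mz -0.02 op 0.369 q6 -1.66
[[0.1, 0.1, 1.1, 0.11, -0.5], [0.1, 0.1, 1.1, 0.11, -0.5], [0.1, 0.1, 1.1, 0.11, -0.5], [0.1, 0.1, 1.1, 0.11, -0.5], [0.1, 0.1, 1.1, 0.11, -0.5], [0.1, 0.1, 1.1, 0.11, -0.5]]
```

Request:
jog_arm(targets=[[0.1,0.1,3,0,-0.5],[0.2,0.1,4,0,-0.5],[0.2,0.1,4,0,-0.5],[0.2,0.1,4,0,-0.5],[0.2,0.1,3,0,-0.5],[0.1,0,2,0,-0.5],[0,0,0,0,-0.5],[0,0,0,0,-0.5]])

```text
t: 28.25
ee_pos: [572.7, -146.4, 115.4]
eef_rot: [0.023, 0.142, 0.989, -0.016]
ft_force: [0.3, 1.0, -0.2]
opening: 0.368
```

```bash
python3 - <<'E'
from h import *
plan([571.5,-146,111],163.0,-.5,n=6)
E
```

```text
t 28.25 pos [ 572.7 -146.4  115.4] phi 163.7 tilt [-0.05   -0.0256] F [ 0.3  1.  -0.2] Mz 0.04 op 0.368 q6 -1.66
[[0.2, 0.0, 0.7, 0.11, -0.5], [0.2, 0.0, 0.7, 0.11, -0.5], [0.2, 0.0, 0.7, 0.11, -0.5], [0.2, 0.0, 0.7, 0.11, -0.5], [0.2, 0.0, 0.7, 0.11, -0.5], [0.2, 0.0, 0.7, 0.11, -0.5]]
```

Request:
jog_arm(targets=[[0.2,0,1.2,0,-0.5],[0.1,0,1.2,0,-0.5],[0,0,1,0,-0.5],[0,0,0,0,-0.5],[0,0,0,0,0],[0,0,0,0,0.6],[0,0,0,0,0.8],[0,0,0,0,0.8]])

```text
t: 29.05
ee_pos: [571.7, -146.5, 111.8]
eef_rot: [0.022, 0.142, 0.989, -0.016]
ft_force: [0.1, -0.6, 0.2]
opening: 0.667
```

Request:
jog_arm(targets=[[0,0,-5,0,0.8],[0,0,-20,0,0.8],[0,0,-35,0,0.8],[0,0,-40,0,0.8],[0,0,-15,0,0.8],[10,25,0,0,0.8],[12,40,0,0,0.8],[12,44,0,0,0.8]])

```text
t: 29.85
ee_pos: [566.0, -30.6, 230.2]
eef_rot: [0.024, 0.147, 0.989, -0.017]
ft_force: [0.7, 0.3, 0.2]
opening: 0.899
```

```bash
python3 - <<'E'
from h import *
plan([435.7,307.5,80],132.0,1)
print(pose()[1].round(4))
for n in ("scene","top"):
    im=bot.read_camera(n); cv2.imwrite(f'pics/raw8{n}.png',im)
    u,v=proj(n,[[571,-145,90]])[0].astype(int)
    cv2.imwrite(f"pics/s12{n}.png",cv2.resize(im[v-30:v+30,u-30:u+30],None,fx=9,fy=9,interpolation=cv2.INTER_CUBIC))
a=cv2.imread("pics/s12scene.png");b=cv2.imread("pics/s12top.png"); cv2.imwrite("pics/s12.png",cv2.resize(np.hstack([a,b]),(800,400)))
E
```

```text
t 29.85 pos [566.  -30.6 230.2] phi 163.1 tilt [-0.0519 -0.0273] F [0.7 0.3 0.2] Mz 0.06 op 0.899 q6 -1.46
[[25.6, 32.1, 14.5, 3.45, 1], [27.5, 30.5, 14.5, 3.45, 1], [29.3, 28.8, 14.5, 3.45, 1], [31.0, 27.0, 14.5, 3.45, 1], [32.6, 25.1, 14.5, 3.45, 1], [34.0, 23.1, 14.5, 3.45, 1], [35.3, 21.0, 14.5, 3.45, 1], [36.5, 18.8, 14.5, 3.45, 1]]
[[37.6, 16.6, 14.5, 3.45, 1]]
[[-0.9554  0.2924  0.0416]
 [ 0.2907  0.9559 -0.0413]
 [-0.0519 -0.0273 -0.9983]]
```

View pics/s12.png

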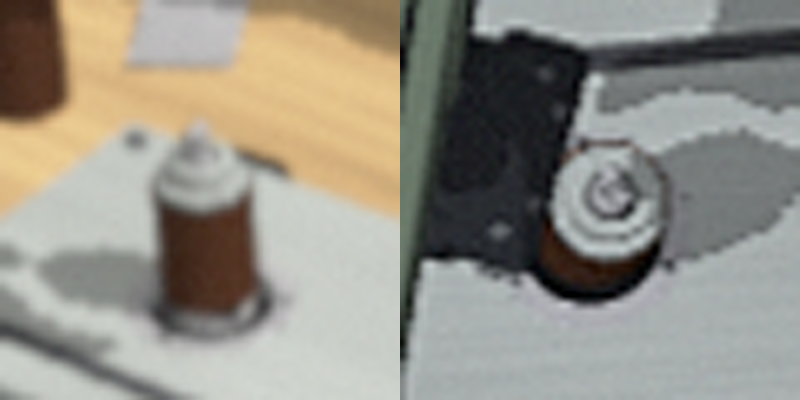

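```bash
python3 - <<'E'
from h import *
plan([436.5,307.5,110],87.0,.6,n=10)
E
```

```text
t 29.95 pos [565.5 -26.1 229.6] phi 163.5 tilt [-0.0497 -0.0253] F [ 0.6  0.3 -0.2] Mz -0.01 op 0.898 q6 -1.46
[[22.4, 28.6, 10.1, 7.65, 0.6], [26.0, 25.4, 10.1, 7.65, 0.6], [29.1, 21.7, 10.1, 7.65, 0.6], [31.8, 17.6, 10.1, 7.65, 0.6], [33.8, 13.2, 10.1, 7.65, 0.6], [35.3, 8.6, 10.1, 7.65, 0.6], [36.1, 3.8, 10.1, 7.65, 0.6], [36.3, -1.0, 10.1, 7.65, 0.6]]
[[35.9, -5.9, 10.1, 7.65, 0.6], [34.8, -10.6, 10.1, 7.65, 0.6]]
```

Request:
jog_arm(targets=[[22,29,8,7.7,0.4],[26,25,10,7.7,0.4],[29,22,10,7.7,0.4],[32,18,10,7.7,0.4],[34,13,10,7.7,0.4],[35,9,10,7.7,0.4],[36,4,10,7.7,0.4],[36,-1,10,7.7,0.4]])

```text
t: 30.75
ee_pos: [472.8, 244.1, 138.6]
eef_rot: [0.035, 0.649, 0.76, 0.0]
ft_force: [0.2, -1.0, 0.6]
opening: 0.701
```

```bash
python3 - <<'E'
from h import *
plan([436.5,307.5,80],87.0,.4,n=4)
print(pose()[1].round(4))
E
```

```text
t 30.75 pos [472.8 244.1 138.6] phi 98.9 tilt [-0.0518  0.0455] F [ 0.2 -1.   0.6] Mz 0.07 op 0.701 q6 0.22
[[17.8, -7.1, 13.4, 2.98, 0.4], [17.4, -8.0, 13.4, 2.98, 0.4], [17.0, -8.9, 13.4, 2.98, 0.4], [16.5, -9.8, 13.4, 2.98, 0.4]]
[[-0.1546  0.9865  0.053 ]
 [ 0.9866  0.157  -0.0441]
 [-0.0518  0.0455 -0.9976]]
```

Request:
jog_arm(targets=[[10,-5,5,3,0.3],[14,-7,8,3,0.3],[16,-8,8,3,0.3],[16,-8,8,3,0.3],[8,-4,5,0,0.3],[0,0,0,0,0.3],[0,0,0,0,0.3],[0,0,0,0,0.3]])

```text
t: 31.55
ee_pos: [439.5, 306.3, 98.9]
eef_rot: [0.035, 0.726, 0.686, 0.003]
ft_force: [0.0, -0.2, 0.2]
opening: 0.652
```

```bash
python3 - <<'E'
from h import *
plan([436.5,307.5,40],87.0,.3,n=4)
print(pose()[1].round(4))
im=bot.read_camera('scene'); cv2.imwrite('pics/raw9.png',im)
u,v=proj("scene",[[436,307,40]])[0].astype(int)
cv2.imwrite("pics/s13.png",cv2.resize(im[v-30:v+30,u-35:u+35],None,fx=8,fy=8,interpolation=cv2.INTER_CUBIC))
E
```

```text
t 31.55 pos [439.5 306.3  98.9] phi 86.7 tilt [-0.0438  0.0562] F [ 0.  -0.2  0.2] Mz -0.01 op 0.652 q6 0.58
[[0.9, -1.6, 14.6, -0.08, 0.3], [0.9, -1.6, 14.6, -0.08, 0.3], [0.9, -1.6, 14.6, -0.08, 0.3], [0.9, -1.6, 14.6, -0.08, 0.3]]
[[ 0.0577  0.9969  0.0536]
 [ 0.9974 -0.0552 -0.0469]
 [-0.0438  0.0562 -0.9975]]
```

View pics/s13.png

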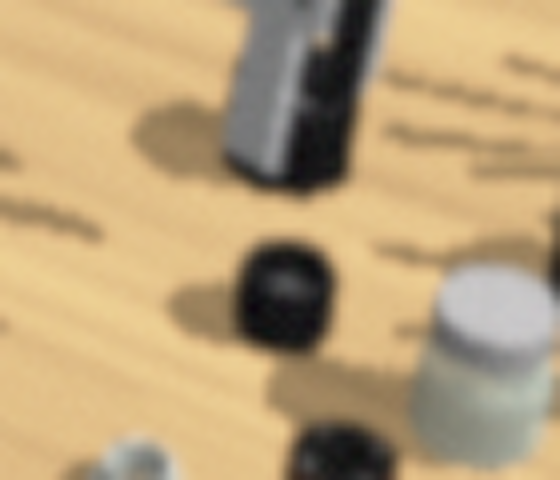

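Request:
jog_arm(targets=[[0.5,-1.3,8,0,0.3],[0.5,-0.8,12,0,0.3],[0.5,-0.8,14,0,0.3],[0.5,-0.8,14,0,0.3],[0.5,-0.8,14,0,0.3],[0.5,-0.8,12,0,0.3],[0.2,-0.5,8,0,0.3],[0,0,0,0,0.3]])

```text
t: 32.4
ee_pos: [439.2, 303.4, 10.2]
eef_rot: [0.036, 0.727, 0.685, 0.003]
ft_force: [-0.4, -0.5, -1.0]
opening: 0.653
```

```bash
python3 - <<'E'
from h import *
plan([437,307,5],87.0,.3,n=4)
print(pose()[1].round(4))
im=bot.read_camera('scene'); cv2.imwrite('pics/raw10.png',im)
u,v=proj("scene",[[436,307,20]])[0].astype(int)
cv2.imwrite("pics/s14.png",cv2.resize(im[v-30:v+30,u-35:u+35],None,fx=8,fy=8,interpolation=cv2.INTER_CUBIC))
E
```

```text
t 32.40 pos [439.2 303.4  10.2] phi 86.5 tilt [-0.0443  0.0564] F [-0.4 -0.5 -1. ] Mz 0.02 op 0.653 q6 0.59
[[0.9, -0.7, 1.2, -0.12, 0.3], [0.9, -0.7, 1.2, -0.12, 0.3], [0.9, -0.7, 1.2, -0.12, 0.3], [0.9, -0.7, 1.2, -0.12, 0.3]]
[[ 0.0606  0.9967  0.0537]
 [ 0.9972 -0.058  -0.0476]
 [-0.0443  0.0564 -0.9974]]
```

View pics/s14.png

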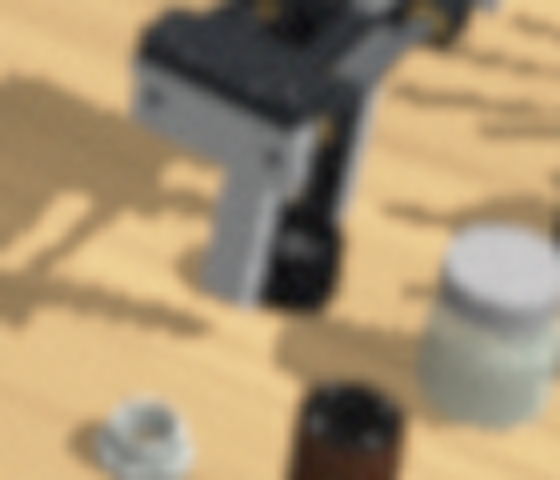

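Request:
jog_arm(targets=[[1.2,-0.8,1.5,0,0.3],[1.2,-0.7,1.5,0,0.3],[0.5,0,0.8,0,0.2],[0,0,0,0,-0.5],[0,0,0,0,-0.5],[0,0,0,0,-0.5],[0,0,0,0,-0.5],[0,0,0,0,-0.5]], newtons=6)

```text
t: 33.25
ee_pos: [440.6, 308.1, 9.2]
eef_rot: [0.037, 0.727, 0.685, 0.006]
ft_force: [0.3, -0.5, -1.3]
opening: 0.395
```

```bash
python3 - <<'E'
from h import *
plan([437,307,5],87.0,.3,n=4)
im=bot.read_camera('scene'); cv2.imwrite('pics/raw10.png',im)
u,v=proj("scene",[[436,307,20]])[0].astype(int)
cv2.imwrite("pics/s15.png",cv2.resize(im[v-30:v+30,u-35:u+35],None,fx=8,fy=8,interpolation=cv2.INTER_CUBIC))
E
```

```text
t 33.25 pos [440.6 308.1   9.2] phi 86.5 tilt [-0.0407  0.0621] F [ 0.3 -0.5 -1.3] Mz 0.06 op 0.395 q6 0.60
[[-0.3, -1.0, 1.0, -0.12, 0.3], [-0.3, -1.0, 1.0, -0.12, 0.3], [-0.3, -1.0, 1.0, -0.12, 0.3], [-0.3, -1.0, 1.0, -0.12, 0.3]]
```

View pics/s15.png

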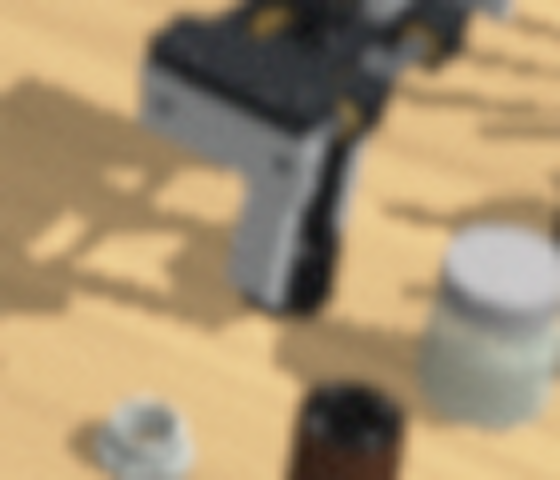

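Request:
jog_arm(targets=[[0,0,0,0,-0.5],[0,0,-10,0,-0.5],[0,0,-30,0,-0.5],[-10,2,-35,0,-0.5],[-30,8,-35,0,-0.5],[-38,11,-30,0,-0.5],[-40,12,-25,0,-0.5],[-40,12,-15,0,-0.5]], newtons=25)

```text
t: 34.1
ee_pos: [463.0, 154.5, 205.4]
eef_rot: [0.036, 0.724, 0.689, 0.004]
ft_force: [1.0, -0.8, -1.5]
opening: 0.388
```

```bash
python3 - <<'E'
from h import *
plan([571,-146,200],86.5,-.5,maxstep=42)
print(pose()[1].round(4))
E
```

```text
t 34.10 pos [463.  154.5 205.4] phi 87.1 tilt [-0.0442  0.0582] F [ 1.  -0.8 -1.5] Mz -0.03 op 0.388 q6 0.25
[[-36.8, 15.2, 3.2, 0.08, -0.5], [-36.7, 15.3, 3.2, 0.08, -0.5], [-36.7, 15.3, 3.2, 0.08, -0.5], [-36.7, 15.4, 3.2, 0.08, -0.5], [-36.7, 15.4, 3.2, 0.08, -0.5], [-36.7, 15.5, 3.2, 0.08, -0.5], [-36.6, 15.5, 3.2, 0.08, -0.5], [-36.6, 15.6, 3.2, 0.08, -0.5]]
[[ 0.0501  0.9972  0.0559]
 [ 0.9978 -0.0475 -0.047 ]
 [-0.0442  0.0582 -0.9973]]
```

Request:
jog_arm(targets=[[-42,17,3,0,-0.5],[-43,17,3,0,-0.5],[-43,17,3,0,-0.5],[-43,17,3,0,-0.5],[-42,17,3,0,-0.5],[-40,16,2,0,-0.5],[-28,11,1,0,-0.5],[-8,4,0,0,-0.5]])

```text
t: 34.9
ee_pos: [570.8, -156.0, 221.4]
eef_rot: [0.044, 0.725, 0.688, 0.011]
ft_force: [0.9, 0.6, -0.9]
opening: 0.386
```

Request:
jog_arm(targets=[[0,0,0,0,-0.5],[0,0,0,-6.6,-0.5],[0,0,0,-6.6,-0.5],[0,0,0,-6.6,-0.5],[0,0,0,-6.6,-0.5],[0,0,0,-6.6,-0.5],[0,0,0,0,-0.5],[0,0,0,0,-0.5]])

```text
t: 35.7
ee_pos: [567.5, -144.1, 222.7]
eef_rot: [0.043, 0.487, 0.872, -0.0]
ft_force: [-0.0, -1.1, -1.6]
opening: 0.388
```

```bash
python3 - <<'E'
from h import *
plan([572,-146.5,160],120,-.5,n=5)
print(pose()[1].round(4))
im=bot.read_camera('scene'); cv2.imwrite('pics/raw11.png',im); u0,v0=182,140
cr=cv2.resize(im[v0:v0+60,u0:u0+60],None,fx=10,fy=10,interpolation=cv2.INTER_CUBIC)
s,M,p,_=pose(); a=np.linspace(0,2*np.pi,9)+np.pi/8
X,Y,Z=M.T
for h,col in((9,(0,255,0)),(-21,(0,255,0))):
    P=p+h*Z+19.5*(np.cos(a)[:,None]*X+np.sin(a)[:,None]*Y); q=proj("scene",P)
    cv2.polylines(cr,[((q-[u0,v0]+.5)*10-.5).astype(int)],False,col,1)
a=np.linspace(0,7,50)
for r,z in((9,115),(7,135),(25,102)):
    q=proj("scene",np.c_[571.5+r*np.cos(a),-146+r*np.sin(a),np.full(50,z)]); cv2.polylines(cr,[((q-[u0,v0]+.5)*10-.5).astype(int)],False,(255,0,0),1)
cv2.imwrite("pics/s16.png",cr)
E
```

```text
t 35.70 pos [ 567.5 -144.1  222.7] phi 121.6 tilt [-0.0746  0.0408] F [-0.  -1.1 -1.6] Mz -0.04 op 0.388 q6 -0.94
[[0.1, -0.0, 12.6, 0.31, -0.5], [0.1, -0.0, 12.6, 0.31, -0.5], [0.1, -0.0, 12.6, 0.31, -0.5], [0.1, -0.0, 12.6, 0.31, -0.5], [0.1, -0.0, 12.6, 0.31, -0.5]]
[[-0.5218  0.8499  0.0739]
 [ 0.8498  0.5254 -0.0421]
 [-0.0746  0.0408 -0.9964]]
```

View pics/s16.png

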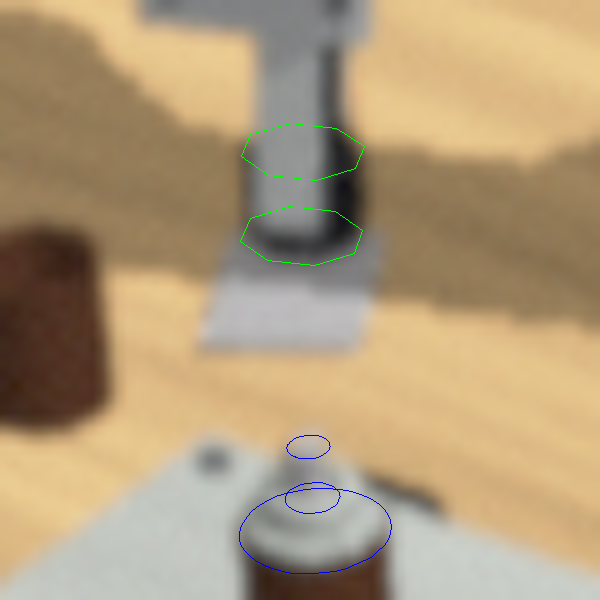

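Request:
jog_arm(targets=[[21,-34,0,0,-0.5],[0,0,0,0,-0.5],[0,0,0,0,-0.5],[0,0,0,0,-0.5],[-3,5,2,0,-0.5],[-5,8,3,0,-0.5],[-5,8,3,0,-0.5],[-3,5,2,0,-0.5]])

```text
t: 36.55
ee_pos: [561.6, -142.6, 210.8]
eef_rot: [0.042, 0.489, 0.871, 0.0]
ft_force: [-0.2, 0.4, -1.4]
opening: 0.388
```

```bash
python3 - <<'E'
from h import *
plan([572,-146.5,180],120,-.5,n=5)
print(pose()[1].round(4))
E
```

```text
t 36.55 pos [ 561.6 -142.6  210.8] phi 121.3 tilt [-0.0736  0.0421] F [-0.2  0.4 -1.4] Mz 0.01 op 0.388 q6 -0.94
[[-1.3, 1.1, 6.3, 0.27, -0.5], [-1.3, 1.1, 6.3, 0.27, -0.5], [-1.3, 1.1, 6.3, 0.27, -0.5], [-1.3, 1.1, 6.3, 0.27, -0.5], [-1.3, 1.1, 6.3, 0.27, -0.5]]
[[-0.5187  0.8517  0.0743]
 [ 0.8518  0.5223 -0.0408]
 [-0.0736  0.0421 -0.9964]]
```

```bash
python3 - <<'E'
from h import *
plan([571.6,-146.2,142],120,-.5,n=8)
E
```

```text
t 36.55 pos [ 561.6 -142.6  210.8] phi 121.3 tilt [-0.0736  0.0421] F [-0.2  0.4 -1.4] Mz 0.01 op 0.388 q6 -0.94
[[-0.4, 0.5, 8.7, 0.17, -0.5], [-0.4, 0.5, 8.7, 0.17, -0.5], [-0.4, 0.5, 8.7, 0.17, -0.5], [-0.4, 0.5, 8.7, 0.17, -0.5], [-0.4, 0.5, 8.7, 0.17, -0.5], [-0.4, 0.5, 8.7, 0.17, -0.5], [-0.4, 0.5, 8.7, 0.17, -0.5], [-0.4, 0.5, 8.7, 0.17, -0.5]]
```

Request:
jog_arm(targets=[[-0.4,0.5,9,0,-0.5],[-0.4,0.5,10,0,-0.5],[-0.4,0.5,10,0,-0.5],[-0.4,0.5,10,0,-0.5],[-0.4,0.5,10,0,-0.5],[-0.4,0.5,8,0,-0.5],[-0.3,0.3,4,0,-0.5],[0,0,0,0,-0.5]])

```text
t: 37.35
ee_pos: [570.3, -145.4, 141.9]
eef_rot: [0.04, 0.489, 0.872, -0.0]
ft_force: [-0.3, -1.1, -0.5]
opening: 0.386
```

```bash
python3 - <<'E'
from h import *
plan([571.6,-146.2,142],120,-.5,n=4)
E
```

```text
t 37.35 pos [ 570.3 -145.4  141.9] phi 121.4 tilt [-0.0691  0.0387] F [-0.3 -1.1 -0.5] Mz -0.03 op 0.386 q6 -0.94
[[-0.3, 0.2, -0.0, 0.34, -0.5], [-0.3, 0.2, -0.0, 0.34, -0.5], [-0.3, 0.2, -0.0, 0.34, -0.5], [-0.3, 0.2, -0.0, 0.34, -0.5]]
```

Request:
jog_arm(targets=[[-0.7,0.5,0.5,0,-0.5],[-0.6,0.5,1,0,-0.5],[-0.1,0.1,1.5,0,-0.5],[-0.1,0.1,1.5,0,-0.5],[-0.1,0.1,1.5,0,-0.5],[-0.1,0.1,1.5,0,-0.5],[-0.1,0.1,1.5,0,-0.5],[0,0,0,0,-0.5]])

```text
t: 38.15
ee_pos: [574.7, -146.9, 134.7]
eef_rot: [0.042, 0.489, 0.871, 0.0]
ft_force: [-0.7, 1.2, -0.8]
opening: 0.387
```

```bash
python3 - <<'E'
from h import *
plan([571.6,-146.2,134],120,-.5,n=4)
print(bot.read_state()["moment"])
E
```

```text
t 38.15 pos [ 574.7 -146.9  134.7] phi 121.4 tilt [-0.072   0.0413] F [-0.7  1.2 -0.8] Mz -0.01 op 0.387 q6 -0.94
[[0.6, -0.6, 0.1, 0.34, -0.5], [0.6, -0.6, 0.1, 0.34, -0.5], [0.6, -0.6, 0.1, 0.34, -0.5], [0.5, -0.6, 0.1, 0.34, -0.5]]
[ 0.07867095 -0.03743124 -0.01169202]
```

Request:
jog_arm(targets=[[0.5,-0.8,0,0,-0.5],[0.5,-0.8,0,0,-0.5],[0.2,-0.3,0.5,0,-0.5],[0,0,1,0,-0.5],[0,0,1,0,-0.5],[0,0,1,0,-0.5],[0,0,1,0,-0.5],[0,0,0,0,-0.5]])

```text
t: 38.95
ee_pos: [572.7, -147.4, 129.7]
eef_rot: [0.042, 0.489, 0.871, 0.0]
ft_force: [0.3, -0.1, -0.8]
opening: 0.389
```

```bash
python3 - <<'E'
from h import *
plan([571.6,-146.2,134],120,-.5,n=4)
print(bot.read_state()["moment"])
E
```

```text
t 38.95 pos [ 572.7 -147.4  129.7] phi 121.4 tilt [-0.0727  0.0412] F [ 0.3 -0.1 -0.8] Mz 0.03 op 0.389 q6 -0.94
[[0.3, -0.0, -1.1, 0.34, -0.5], [0.3, -0.0, -1.1, 0.34, -0.5], [0.3, -0.0, -1.1, 0.34, -0.5], [0.3, -0.0, -1.1, 0.34, -0.5]]
[ 0.03380903 -0.0215478   0.02818273]
```

Request:
jog_arm(targets=[[0.1,-0.1,1,0,-0.5],[0,0,1.5,0,-0.5],[0,0,1.5,0,-0.5],[0,0,1.5,0,-0.5],[0,0,2,0,-0.5],[0,0,2,0,-0.5],[0,0,2,0,-0.5],[0,0,2,0,-0.5]])

```text
t: 39.75
ee_pos: [574.0, -148.1, 124.4]
eef_rot: [0.042, 0.488, 0.872, -0.0]
ft_force: [-3.5, 1.8, 9.3]
opening: 0.387
```

```bash
python3 - <<'E'
from h import *
plan([571.6,-146.2,121],120,-.5,n=4)
print(bot.read_state()["moment"])
E
```

```text
t 39.75 pos [ 574.  -148.1  124.4] phi 121.4 tilt [-0.0741  0.0409] F [-3.5  1.8  9.3] Mz -0.02 op 0.387 q6 -0.94
[[0.8, -0.3, 0.8, 0.35, -0.5], [0.8, -0.3, 0.8, 0.35, -0.5], [0.8, -0.3, 0.8, 0.35, -0.5], [0.8, -0.3, 0.8, 0.35, -0.5]]
[ 0.28973225  0.76132696 -0.0228728 ]
```

Request:
jog_arm(targets=[[0.8,-0.6,2,0,-0.5],[0.8,-0.6,2,0,-0.5],[0.5,-0.5,2.5,0,-0.5],[0.5,-0.5,2.5,0,-0.5],[0.3,-0.3,2.5,0,-0.5],[0.3,-0.3,2.5,0,-0.5],[0.2,-0.2,2.5,0,-0.5],[0.2,-0.2,2.5,0,-0.5]])

```text
t: 40.55
ee_pos: [574.1, -149.1, 121.4]
eef_rot: [0.047, 0.488, 0.872, -0.001]
ft_force: [-4.5, 2.6, 11.5]
opening: 0.382
```

```bash
python3 - <<'E'
from h import *
plan([571.6,-146.2,121],120,-.5,n=4)
print(bot.read_state()["moment"])
E
```

```text
t 40.55 pos [ 574.1 -149.1  121.4] phi 121.5 tilt [-0.0828  0.0444] F [-4.5  2.6 11.5] Mz -0.05 op 0.382 q6 -0.94
[[1.0, -0.2, 0.0, 0.37, -0.5], [1.0, -0.2, 0.0, 0.37, -0.5], [1.0, -0.2, 0.0, 0.37, -0.5], [1.0, -0.2, 0.0, 0.37, -0.5]]
[ 0.38259753  0.88795269 -0.04625774]
```

Request:
jog_arm(targets=[[0.3,-0.3,2.5,3,-0.5],[0.3,-0.3,2.2,6,-0.5],[0.3,-0.3,2.2,6,-0.5],[0.3,-0.3,2.2,6,-0.5],[0.2,-0.3,2.2,6,-0.5],[0.2,-0.3,2.2,6,-0.5],[0.1,-0.3,2.2,6,-0.5],[0,-0.3,2.2,6,-0.5]])

```text
t: 41.35
ee_pos: [574.9, -149.8, 121.4]
eef_rot: [0.047, 0.792, 0.608, 0.018]
ft_force: [-6.1, 1.6, 10.7]
opening: 0.388
```

```bash
python3 - <<'E'
from h import *
plan([571.6,-146.2,121],120,-.5,n=4)
print(bot.read_state()["moment"])
E
```

```text
t 41.35 pos [ 574.9 -149.8  121.4] phi 75.0 tilt [-0.0291  0.0967] F [-6.1  1.6 10.7] Mz 0.01 op 0.388 q6 -0.12
[[0.7, -1.0, -0.0, -11.26, -0.5], [0.8, -0.9, -0.0, -11.26, -0.5], [1.0, -0.7, -0.0, -11.26, -0.5], [1.1, -0.5, -0.0, -11.26, -0.5]]
[0.15776932 1.29108308 0.01114688]
```

Request:
jog_arm(targets=[[0.2,-0.6,2.2,6,-0.5],[0.2,-0.5,2.2,6,-0.5],[0.2,-0.5,2.2,6,-0.5],[0.2,-0.4,2.2,6,-0.5],[0.2,-0.4,2.2,6,-0.5],[0.1,-0.3,2.2,6,-0.5],[0.1,-0.3,2.2,6,-0.5],[0,-0.3,2.2,2,-0.5]])

```text
t: 42.15
ee_pos: [572.0, -149.8, 120.8]
eef_rot: [0.039, 0.966, 0.254, 0.031]
ft_force: [-4.2, 1.8, 11.6]
opening: 0.383
```

```bash
python3 - <<'E'
from h import *
plan([571.6,-146.2,121],120,-.5,n=4)
print(bot.read_state()["moment"])
E
```

```text
t 42.15 pos [ 572.  -149.8  120.8] phi 29.6 tilt [0.0405 0.0918] F [-4.2  1.8 11.6] Mz 0.05 op 0.383 q6 0.68
[[0.4, -0.8, -0.1, -22.61, -0.5], [0.7, -0.6, -0.1, -22.61, -0.5], [0.8, -0.3, -0.1, -22.61, -0.5], [0.9, 0.0, -0.1, -22.61, -0.5]]
[0.23858875 1.08911682 0.04555472]
```

Request:
jog_arm(targets=[[0,0,-0.5,0,-0.5],[0,0,-0.7,0,-0.5],[0,0,-0.7,0,-0.5],[0,0,-0.7,0,-0.5],[0,0,-0.7,0,-0.5],[0,0,-0.7,0,-0.5],[0,0,-0.7,0,-0.5],[0,0,0,0,-0.5]])

```text
t: 42.95
ee_pos: [571.8, -149.6, 124.3]
eef_rot: [0.04, 0.966, 0.254, 0.031]
ft_force: [2.8, -0.2, -1.2]
opening: 0.378
```

```bash
python3 - <<'E'
from h import *
plan([571.6,-146.2,121],120,-.5,n=4)
print(bot.read_state()["moment"])
E
```

```text
t 42.95 pos [ 571.8 -149.6  124.3] phi 29.6 tilt [0.0405 0.0923] F [ 2.8 -0.2 -1.2] Mz 0.09 op 0.378 q6 0.68
[[0.3, -0.8, 0.8, -22.6, -0.5], [0.6, -0.6, 0.8, -22.6, -0.5], [0.8, -0.4, 0.8, -22.6, -0.5], [0.9, -0.0, 0.8, -22.6, -0.5]]
[-0.05653702  0.00443721  0.09299435]
```

Request:
jog_arm(targets=[[0,0,-0.7,0,-0.5],[0,0,-0.7,0,-0.5],[0,0,-0.7,0,-0.5],[0,0,-0.7,0,-0.5],[0,0,-0.5,0,-0.5],[0,0,0,0,-0.5],[0,0,0,0,-0.5],[0,0,0,0,-0.5]])

```text
t: 43.75
ee_pos: [571.7, -149.6, 124.5]
eef_rot: [0.039, 0.966, 0.254, 0.032]
ft_force: [3.2, -1.6, -7.3]
opening: 0.382
```

```bash
python3 - <<'E'
from h import *
plan([571.6,-146.2,121],120,-.5,n=4)
print(bot.read_state()["moment"])
E
```

```text
t 43.75 pos [ 571.7 -149.6  124.5] phi 29.6 tilt [0.0409 0.0921] F [ 3.2 -1.6 -7.3] Mz 0.03 op 0.382 q6 0.68
[[0.3, -0.8, 0.8, -22.61, -0.5], [0.6, -0.6, 0.8, -22.61, -0.5], [0.8, -0.3, 0.8, -22.61, -0.5], [0.9, 0.0, 0.8, -22.61, -0.5]]
[-0.26592357 -0.34576387  0.02711417]
```

Request:
jog_arm(targets=[[0,0,0.7,0,-0.5],[0,0,0.3,0,-0.5],[0,0,0,4,-0.5],[0,0,0,4,-0.5],[0,0,0,4,-0.5],[0,0,0,4,-0.5],[0,0,0,2,-0.5],[0,0,0,0,-0.5]])

```text
t: 44.55
ee_pos: [570.2, -147.7, 124.3]
eef_rot: [0.032, 0.994, 0.094, 0.036]
ft_force: [3.0, -0.9, -4.3]
opening: 0.379
```

```bash
python3 - <<'E'
from h import *
plan([571.6,-146.2,121],120,-.5,n=4)
print(bot.read_state()["moment"])
E
```

```text
t 44.55 pos [ 570.2 -147.7  124.3] phi 11.0 tilt [0.0654 0.0709] F [ 3.  -0.9 -4.3] Mz 0.03 op 0.379 q6 1.01
[[0.4, -0.4, 0.8, -27.26, -0.5], [0.5, -0.1, 0.8, -27.26, -0.5], [0.5, 0.1, 0.8, -27.26, -0.5], [0.4, 0.3, 0.8, -27.26, -0.5]]
[-0.17099124 -0.2596981   0.02694782]
```

Request:
jog_arm(targets=[[0,0,0,3,-0.5],[0,0,0,3,-0.5],[0,0,0,3,-0.5],[0,0,0,0,-0.5],[0,0,0,0,-0.5],[0,0,0,0,-0.5],[0,0,0,0,-0.5],[0,0,0,0,-0.5]])

```text
t: 45.35
ee_pos: [569.9, -146.5, 124.2]
eef_rot: [0.028, 0.999, 0.017, 0.038]
ft_force: [2.8, -0.0, -4.1]
opening: 0.379
```

```bash
python3 - <<'E'
from h import *
plan([571.6,-146.2,121],120,-.5,n=4)
print(bot.read_state()["moment"])
E
```

```text
t 45.35 pos [ 569.9 -146.5  124.2] phi 2.1 tilt [0.0749 0.0578] F [ 2.8 -0.  -4.1] Mz 0.05 op 0.379 q6 1.16
[[0.4, -0.1, 0.8, -29.48, -0.5], [0.4, 0.1, 0.8, -29.48, -0.5], [0.3, 0.3, 0.8, -29.48, -0.5], [0.1, 0.4, 0.8, -29.48, -0.5]]
[-0.03339536 -0.20945056  0.04540195]
```

```bash
python3 - <<'E'
from h import *
im=bot.read_camera('scene'); cv2.imwrite('pics/raw12.png',im); u0,v0=187,155
cr=cv2.resize(im[v0:v0+60,u0:u0+60],None,fx=10,fy=10,interpolation=cv2.INTER_CUBIC)
cv2.imwrite("pics/s17.png",cr)
E
```

```text
(no output)
```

View pics/s17.png

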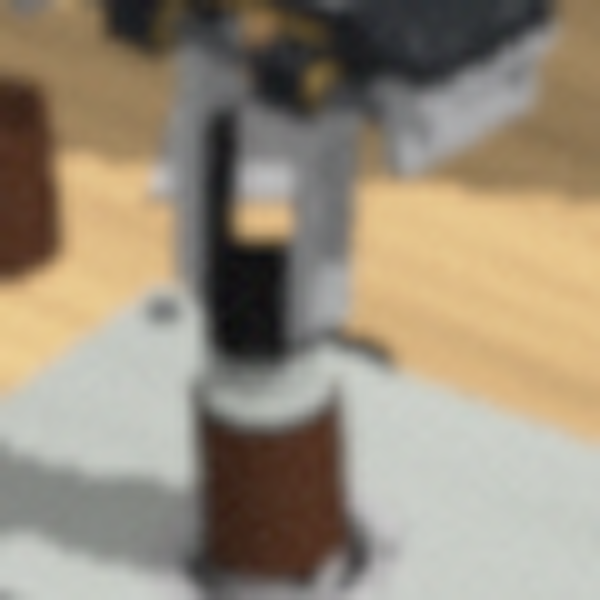

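Request:
jog_arm(targets=[[0,0,-0.3,4,-0.5],[0,0,-0.3,4,-0.5],[0,0,0,4,-0.5],[0,0,0,3,-0.5],[0,0,0,3,-0.5],[0,0,0,3,-0.5],[0,0,0,3,-0.5],[0,0,0,3,-0.5]])

```text
t: 46.2
ee_pos: [570.7, -143.8, 124.2]
eef_rot: [0.016, 0.973, -0.225, 0.044]
ft_force: [4.5, -0.3, -4.7]
opening: 0.381
```

```bash
python3 - <<'E'
from h import *
plan([571.6,-146.2,121],120,-.5,n=4)
print(bot.read_state()["moment"])
E
```

```text
t 46.20 pos [ 570.7 -143.8  124.2] phi -26.0 tilt [0.0926 0.0108] F [ 4.5 -0.3 -4.7] Mz 0.10 op 0.381 q6 1.65
[[0.4, 0.4, 0.8, -36.5, -0.5], [0.1, 0.6, 0.8, -36.5, -0.5], [-0.3, 0.5, 0.8, -36.5, -0.5], [-0.5, 0.2, 0.8, -36.5, -0.5]]
[ 0.15343813 -0.28709416  0.10073673]
```

Request:
jog_arm(targets=[[0,0,0.5,-7,-0.5],[0,0,0.3,-7,-0.5],[0,0,0,-7,-0.5],[0,0,0,-7,-0.5],[0,0,0,-7,-0.5],[0,0,0,-7,-0.5],[0,0,0,-7,-0.5],[0,0,0,-7,-0.5]])

```text
t: 47.0
ee_pos: [571.1, -146.2, 124.5]
eef_rot: [0.037, 0.96, 0.275, 0.031]
ft_force: [2.0, -2.2, -5.1]
opening: 0.382
```

```bash
python3 - <<'E'
from h import *
plan([571.6,-146.2,124],31,-.5,n=4)
print(bot.read_state()["moment"])
E
```

```text
t 47.00 pos [ 571.1 -146.2  124.5] phi 32.1 tilt [0.0399 0.0874] F [ 2.  -2.2 -5.1] Mz -0.10 op 0.382 q6 0.63
[[0.1, 0.0, 0.1, 0.27, -0.5], [0.1, 0.0, 0.1, 0.27, -0.5], [0.1, 0.0, 0.1, 0.27, -0.5], [0.1, 0.0, 0.1, 0.27, -0.5]]
[-0.19161008 -0.28998831 -0.09856724]
```

Request:
jog_arm(targets=[[0,0,0,0,0.1],[0,0,0,0,0.1],[0,0,0,0,0.1],[0,0,0,0,0.1],[0,0,0,0,-0.5],[0,0,0,0,-0.5],[0,0,0,0,-0.5],[0,0,0,0,-0.5]], newtons=8)

```text
t: 47.8
ee_pos: [571.1, -146.6, 127.3]
eef_rot: [0.037, 0.961, 0.272, 0.031]
ft_force: [-0.8, -1.3, -0.7]
opening: 0.396
```

```bash
python3 - <<'E'
from h import *
plan([571.6,-146.2,124],31,-.5,n=4)
print(bot.read_state()["moment"])
E
```

```text
t 47.80 pos [ 571.1 -146.6  127.3] phi 31.7 tilt [0.0404 0.0881] F [-0.8 -1.3 -0.7] Mz 0.07 op 0.396 q6 0.64
[[0.1, -0.1, 0.8, 0.16, -0.5], [0.1, -0.1, 0.8, 0.16, -0.5], [0.1, -0.1, 0.8, 0.16, -0.5], [0.1, -0.1, 0.8, 0.16, -0.5]]
[0.06145093 0.05001213 0.07031052]
```

Request:
jog_arm(targets=[[0,0,0,0,-0.5],[0,0,0,3,-0.5],[0,0,0,3,-0.5],[0,0,0,3,-0.5],[0,0,0,3,-0.5],[0,0,0,3,-0.5],[0,0,0,3,-0.5],[0,0,0,0,-0.5]], newtons=12)

```text
t: 48.6
ee_pos: [571.0, -146.2, 127.3]
eef_rot: [0.031, 0.993, 0.112, 0.037]
ft_force: [-0.4, -0.1, 0.3]
opening: 0.395
```

```bash
python3 - <<'E'
from h import *
plan([571.6,-146.2,124],31,-.5,n=4)
print(bot.read_state()["moment"])
im=bot.read_camera('scene'); cv2.imwrite('pics/raw13.png',im); u0,v0=187,155
cr=cv2.resize(im[v0:v0+60,u0:u0+60],None,fx=10,fy=10,interpolation=cv2.INTER_CUBIC)
cv2.imwrite("pics/s18.png",cr)
E
```

```text
t 48.60 pos [ 571.  -146.2  127.3] phi 13.1 tilt [0.0656 0.0701] F [-0.4 -0.1  0.3] Mz 0.01 op 0.395 q6 0.97
[[0.1, -0.0, 0.8, -4.49, -0.5], [0.1, -0.0, 0.8, -4.49, -0.5], [0.1, -0.0, 0.8, -4.49, -0.5], [0.1, -0.0, 0.8, -4.49, -0.5]]
[0.06630003 0.02804108 0.0143259 ]
```

View pics/s18.png

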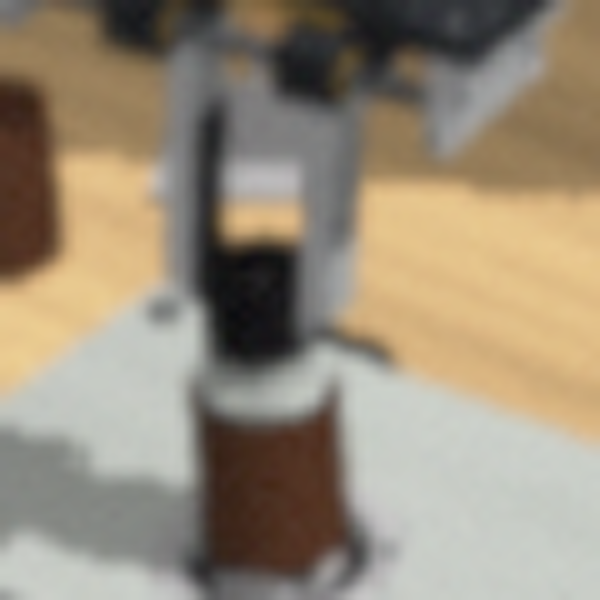

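Request:
jog_arm(targets=[[0,0,0,3,-0.5],[0,0,0,3,-0.5],[0,0,0,3,-0.5],[0,0,0,3,-0.5],[0,0,0,0,-0.5],[0,0,0,0,-0.5],[0,0,0,0,-0.5],[0,0,0,0,-0.5]], newtons=12)

```text
t: 49.45
ee_pos: [570.7, -145.8, 127.3]
eef_rot: [0.027, 0.999, 0.009, 0.039]
ft_force: [-0.0, 0.3, 1.0]
opening: 0.39
```

```bash
python3 - <<'E'
from h import *
plan([571.6,-146.2,124],31,-.5,n=4)
print(bot.read_state()["moment"])
E
```

```text
t 49.45 pos [ 570.7 -145.8  127.3] phi 1.2 tilt [0.0779 0.0543] F [-0.   0.3  1. ] Mz -0.06 op 0.390 q6 1.17
[[0.1, 0.1, 0.9, -7.45, -0.5], [0.1, 0.1, 0.9, -7.45, -0.5], [0.1, 0.1, 0.9, -7.45, -0.5], [0.1, 0.1, 0.9, -7.45, -0.5]]
[ 0.02165409  0.06640581 -0.06251431]
```

Request:
jog_arm(targets=[[0,0,0,0,0.3],[0,0,0,0,0.3],[0,0,0,0,0.3],[3,2,-20,0,0.3],[3,2,-40,0,0.3],[0,-30,-10,0,0.3],[0,-45,0,0,0.3],[0,-30,0,0,0.3]])

```text
t: 50.25
ee_pos: [569.7, -42.5, 194.3]
eef_rot: [0.027, 0.999, 0.006, 0.039]
ft_force: [0.2, -0.2, -1.2]
opening: 0.65
```

```bash
python3 - <<'E'
from h import *
plan([571.6,-146.2,200],31,.3)
o=[]
for n in ("scene","top"):
    im=bot.read_camera(n); cv2.imwrite(f'pics/raw14{n}.png',im)
    u,v=proj(n,[[571,-145,120]])[0].astype(int)
    o.append(cv2.resize(im[v-16:v+24,u-20:u+20],None,fx=10,fy=10,interpolation=cv2.INTER_CUBIC))
cv2.imwrite("pics/s19.png",np.hstack(o))
E
```

```text
t 50.25 pos [569.7 -42.5 194.3] phi 0.8 tilt [0.0778 0.054 ] F [ 0.2 -0.2 -1.2] Mz -0.03 op 0.650 q6 1.36
[[0.2, 26.0, -0.0, -7.55, 0.3], [-3.2, 25.8, -0.0, -7.55, 0.3], [-6.6, 25.1, -0.0, -7.55, 0.3], [-9.8, 24.1, -0.0, -7.55, 0.3]]
```

View pics/s19.png

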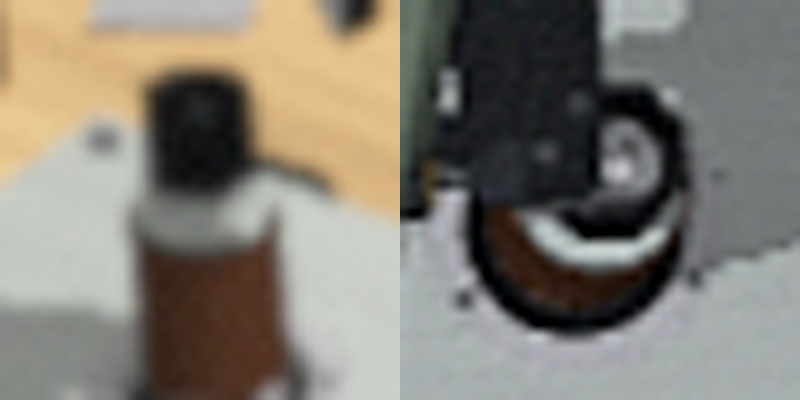

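Request:
jog_arm(targets=[[0,-25,0,0,0.3],[0,-20,0,0,0.3],[0,0,0,-7.5,0.3],[0,0,0,-7.5,0.3],[0,0,0,-7.5,0.3],[0,0,0,-7.5,0.3],[0,0,0,0,0.3],[0,0,0,0,0.3]])

```text
t: 51.15
ee_pos: [568.8, 0.4, 190.1]
eef_rot: [0.038, 0.96, 0.275, 0.029]
ft_force: [-0.4, -0.4, -0.3]
opening: 0.651
```

```bash
python3 - <<'E'
from h import *
plan([571.6,-146.2,200],31,.3)
n="top"; im=bot.read_camera(n); cv2.imwrite(f'pics/raw15{n}.png',im)
u,v=proj(n,[[571,-145,140]])[0].astype(int); print(u-12,v-12)
c=im[v-12:v+12,u-12:u+12]
a=cv2.resize(c,(400,400),interpolation=cv2.INTER_CUBIC)
b=np.clip(a.astype(float)*1.6-20,0,255).astype(np.uint8)
cv2.imwrite("pics/s20.png",np.hstack([a,b]))
E
```

```text
t 51.15 pos [5.688e+02 4.000e-01 1.901e+02] phi 32.0 tilt [0.0343 0.0879] F [-0.4 -0.4 -0.3] Mz -0.04 op 0.651 q6 0.90
[[-18.7, 31.6, -0.4, 0.25, 0.3], [-18.6, 31.7, -0.4, 0.25, 0.3], [-18.4, 31.8, -0.4, 0.25, 0.3], [-18.3, 31.9, -0.4, 0.25, 0.3]]
290 144
```

View pics/s20.png

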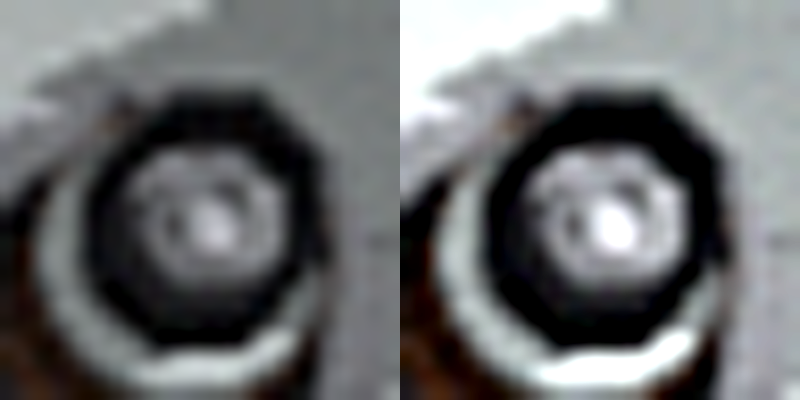

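```bash
python3 - <<'E'
from h import *
im=cv2.imread("pics/raw15top.png").astype(np.float32); g=cv2.GaussianBlur(im,(0,0),0.6)
def sc(x,y,yaw,z):
    a=np.radians(yaw)+np.pi/8+np.arange(8)*np.pi/4; R=18/np.cos(np.pi/8)
    P=np.c_[x+R*np.cos(a),y+R*np.sin(a),np.full(8,z)]
    h=cv2.convexHull(proj("top",P).astype(np.float32))[:,0]; p=dens(h,120); t=np.roll(p,-1,0)-np.roll(p,1,0); t/=np.linalg.norm(t,axis=1,keepdims=True); n=np.c_[t[:,1],-t[:,0]]
    f=lambda q:cv2.remap(g,q[:,0].astype(np.float32)[None],q[:,1].astype(np.float32)[None],cv2.INTER_LINEAR)[0].mean(1)
    return (f(p+n*.8)-f(p-n*.8))
for yaw in range(-22,23,3):
    b=max(((abs(sc(x,y,yaw,146).mean()),x,y) for x in np.arange(564,582,1) for y in np.arange(-152,-136,1)))
    print(yaw,np.round(b,2))
E
```

```text
-22 [  55.94  567.   -143.  ]
-19 [  55.88  567.   -143.  ]
-16 [  56.04  567.   -143.  ]
-13 [  56.33  567.   -143.  ]
-10 [  56.76  567.   -143.  ]
-7 [  57.42  567.   -143.  ]
-4 [  57.98  567.   -143.  ]
-1 [  57.97  567.   -143.  ]
2 [  58.01  567.   -143.  ]
5 [  57.77  567.   -143.  ]
8 [  57.44  567.   -143.  ]
11 [  57.07  567.   -143.  ]
14 [  56.75  567.   -143.  ]
17 [  56.35  567.   -143.  ]
20 [  55.91  567.   -143.  ]
```

```bash
python3 - <<'E'
from h import *
plan([572,-146,175],46,.3,n=6)
E
```

```text
t 51.20 pos [5.687e+02 4.000e-01 1.900e+02] phi 32.0 tilt [0.0342 0.0879] F [ 0.4 -0.3  0.1] Mz 0.01 op 0.648 q6 0.90
[[-12.5, 20.7, 3.9, -2.33, 0.3], [-13.4, 20.2, 3.9, -2.33, 0.3], [-14.2, 19.6, 3.9, -2.33, 0.3], [-15.0, 19.0, 3.9, -2.33, 0.3], [-15.7, 18.4, 3.9, -2.33, 0.3], [-16.5, 17.8, 3.9, -2.33, 0.3]]
```

Request:
jog_arm(targets=[[-13,20.5,0,-2.3,0.3],[-16,25,0,-2.3,0.3],[-18,25,0,-2.3,0.3],[-17,21,0,-2.3,0.3],[-14,16,0,-2.3,0.3],[-9,10,0,-2.3,0.3],[-4,4,0,0,0.3],[0,0,0,0,0.3]])

```text
t: 52.0
ee_pos: [569.5, -159.0, 198.7]
eef_rot: [0.041, 0.922, 0.385, 0.024]
ft_force: [0.6, 0.0, -0.9]
opening: 0.651
```

```bash
python3 - <<'E'
from h import *
plan([572,-146,128],46,.3,n=6)
print(pose()[1].round(3))
E
```

```text
t 52.00 pos [ 569.5 -159.   198.7] phi 45.4 tilt [0.0122 0.0941] F [ 0.6  0.  -0.9] Mz 0.00 op 0.651 q6 0.38
[[1.7, -2.3, 11.6, -0.09, 0.3], [1.7, -2.3, 11.6, -0.09, 0.3], [1.7, -2.3, 11.6, -0.09, 0.3], [1.7, -2.3, 11.6, -0.09, 0.3], [1.7, -2.3, 11.6, -0.09, 0.3], [1.7, -2.3, 11.6, -0.09, 0.3]]
[[ 0.702  0.708  0.076]
 [ 0.712 -0.699 -0.057]
 [ 0.012  0.094 -0.995]]
```

Request:
jog_arm(targets=[[2.5,-3,6,0,0.3],[3,-4,8,0,0.3],[2.5,-3.5,10,0,0.3],[0.5,-1,12,0,0.3],[0,-1,12,0,0.3],[0,-1,12,0,0.3],[0,-0.7,7,0,0.3],[0,0,0,0,0.3]])

```text
t: 52.8
ee_pos: [568.7, -141.0, 122.0]
eef_rot: [0.039, 0.921, 0.386, 0.022]
ft_force: [0.2, 1.0, -0.3]
opening: 0.649
```

```bash
python3 - <<'E'
from h import *
plan([572,-146,127],46,.3,n=3)
E
```

```text
t 52.80 pos [ 568.7 -141.   122. ] phi 45.5 tilt [0.0112 0.0884] F [ 0.2  1.  -0.3] Mz -0.05 op 0.649 q6 0.41
[[-0.4, 2.1, -1.5, -0.16, 0.3], [-0.4, 2.1, -1.5, -0.16, 0.3], [-0.4, 2.1, -1.5, -0.16, 0.3]]
```

Request:
jog_arm(targets=[[-0.3,2,-1.3,0,0.3],[-0.3,1.5,-1.3,0,0.1],[0,0.5,-1,0,-0.1],[0,0,0,0,-0.5],[0,0,0,0,-0.5],[0,0,0,0,-0.5],[0,0,0,0,-0.5],[0,0,0,0,-0.5]], newtons=10)

```text
t: 53.6
ee_pos: [572.4, -145.4, 127.8]
eef_rot: [0.04, 0.921, 0.386, 0.024]
ft_force: [0.6, -0.9, -1.0]
opening: 0.39
```

```bash
python3 - <<'E'
from h import *
plan([571.6,-146,127],46,.3,n=3)
E
```

```text
t 53.60 pos [ 572.4 -145.4  127.8] phi 45.5 tilt [0.0127 0.0916] F [ 0.6 -0.9 -1. ] Mz 0.01 op 0.390 q6 0.41
[[-0.3, -0.1, 0.3, -0.18, 0.3], [-0.3, -0.1, 0.3, -0.18, 0.3], [-0.3, -0.1, 0.3, -0.18, 0.3]]
```

Request:
jog_arm(targets=[[0,0,0,-5,-0.5],[0,0,0,-5,-0.5],[0,0,0,-5,-0.5],[0,0,0,-5,-0.5],[0,0,0,-5,-0.5],[0,0,0,-5,-0.5],[0,0,0,-5,-0.5],[0,0,0,-5,-0.5]], newtons=14)

```text
t: 54.4
ee_pos: [572.8, -146.0, 127.9]
eef_rot: [0.046, 0.725, 0.687, 0.008]
ft_force: [1.3, -1.2, -1.9]
opening: 0.392
```

```bash
python3 - <<'E'
from h import *
plan([571.6,-146,127],46,.3,n=3)
print(bot.read_state()["moment"])
E
```

```text
t 54.40 pos [ 572.8 -146.   127.9] phi 86.8 tilt [-0.0519  0.0785] F [ 1.3 -1.2 -1.9] Mz -0.06 op 0.392 q6 -0.32
[[-0.0, -0.4, 0.3, 13.6, 0.3], [-0.1, -0.4, 0.3, 13.6, 0.3], [-0.2, -0.4, 0.3, 13.6, 0.3]]
[-0.085727   -0.08394491 -0.05584457]
```

Request:
jog_arm(targets=[[0,0,0,-3,-0.5],[0,0,0,-3,-0.5],[0,0,0,-3,-0.5],[0,0,0,-3,-0.5],[0,0,0,-3,-0.5],[0,0,0,-3,-0.5],[0,0,0,-3,-0.5],[0,0,0,-3,-0.5]], newtons=14)

```text
t: 55.2
ee_pos: [573.2, -145.6, 128.1]
eef_rot: [0.047, 0.559, 0.827, -0.001]
ft_force: [1.2, -1.4, -0.4]
opening: 0.386
```

```bash
python3 - <<'E'
from h import *
plan([571.6,-146,127],46,.3,n=3)
print(bot.read_state()["moment"])
E
```

```text
t 55.20 pos [ 573.2 -145.6  128.1] phi 111.8 tilt [-0.0794  0.0506] F [ 1.2 -1.4 -0.4] Mz -0.10 op 0.386 q6 -0.75
[[0.1, -0.6, 0.3, 21.92, 0.3], [-0.1, -0.6, 0.3, 21.92, 0.3], [-0.3, -0.5, 0.3, 21.92, 0.3]]
[ 0.09015813 -0.03654162 -0.09563848]
```

Request:
jog_arm(targets=[[0,0,0,6,-0.5],[0,0,0,6,-0.5],[0,0,0,6,-0.5],[0,0,0,6,-0.5],[0,0,0,6,-0.5],[0,0,0,5,-0.5],[0,0,0,0,-0.5],[0,0,0,0,-0.5]], newtons=10)

```text
t: 56.0
ee_pos: [572.3, -146.1, 127.9]
eef_rot: [0.045, 0.788, 0.614, 0.012]
ft_force: [-0.1, 0.8, -1.0]
opening: 0.385
```

```bash
python3 - <<'E'
from h import *
plan([571.6,-146,127],46,.3,n=3)
print(bot.read_state()["moment"])
E
```

```text
t 56.00 pos [ 572.3 -146.1  127.9] phi 75.7 tilt [-0.0373  0.0861] F [-0.1  0.8 -1. ] Mz 0.05 op 0.385 q6 -0.12
[[-0.0, -0.3, 0.3, 9.9, 0.3], [-0.1, -0.3, 0.3, 9.9, 0.3], [-0.1, -0.3, 0.3, 9.9, 0.3]]
[-0.05582106  0.07192635  0.04655897]
```

Request:
jog_arm(targets=[[0,0,-1,0,-0.5],[0,0,-1,0,-0.5],[0,0,-1,0,-0.5],[0,0,-0.5,0,-0.5],[0,0,0,0,-0.5],[0,0,0,0,-0.5],[0,0,0,0,-0.5],[0,0,0,0,-0.5]], newtons=20)

```text
t: 56.8
ee_pos: [572.1, -146.1, 128.0]
eef_rot: [0.045, 0.787, 0.615, 0.012]
ft_force: [3.9, -0.9, -6.6]
opening: 0.386
```

```bash
python3 - <<'E'
from h import *
plan([571.6,-146,127],46,.3,n=3)
print(bot.read_state()["moment"])
E
```

```text
t 56.80 pos [ 572.1 -146.1  128. ] phi 75.9 tilt [-0.0373  0.0856] F [ 3.9 -0.9 -6.6] Mz 0.02 op 0.386 q6 -0.13
[[-0.0, -0.2, 0.3, 9.97, 0.3], [-0.0, -0.2, 0.3, 9.97, 0.3], [-0.1, -0.2, 0.3, 9.97, 0.3]]
[-0.22318262 -0.42669312  0.01829373]
```

Request:
jog_arm(targets=[[-0.5,0.5,1.5,0,-0.5],[-0.7,0.6,1,0,-0.5],[-0.6,0.5,0.5,0,-0.5],[-0.3,0.2,0,3,-0.5],[0,0,0,-3,-0.5],[0,0,-0.5,-3,-0.5],[0,0,-0.5,3,-0.5],[0,0,-0.5,0,-0.5]], newtons=10)

```text
t: 57.6
ee_pos: [572.3, -146.3, 128.1]
eef_rot: [0.043, 0.787, 0.616, 0.012]
ft_force: [1.8, 0.7, -4.2]
opening: 0.391
```

```bash
python3 - <<'E'
from h import *
plan([572.8,-147.2,127],46,.3,n=3)
print(bot.read_state()["moment"])
E
```

```text
t 57.60 pos [ 572.3 -146.3  128.1] phi 76.0 tilt [-0.0341  0.0822] F [ 1.8  0.7 -4.2] Mz 0.04 op 0.391 q6 -0.13
[[-0.2, 0.2, 0.4, 10.0, 0.3], [-0.2, 0.3, 0.4, 10.0, 0.3], [-0.1, 0.3, 0.4, 10.0, 0.3]]
[ 0.11534791 -0.2084107   0.03877192]
```

Request:
jog_arm(targets=[[0,0,0.5,0,-0.5],[0,0,0.5,0,-0.5],[0,0,0,3,-0.5],[0,0,0,3,-0.5],[0,0,0,3,-0.5],[0,0,0,3,-0.5],[0,0,0,3,-0.5],[0,0,0,3,-0.5]], newtons=14)

```text
t: 58.4
ee_pos: [571.5, -146.2, 127.8]
eef_rot: [0.04, 0.875, 0.482, 0.018]
ft_force: [-0.0, 0.8, -0.8]
opening: 0.392
```

```bash
python3 - <<'E'
from h import *
plan([572.8,-147.2,127],46,.3,n=3)
print(bot.read_state()["moment"])
E
```

```text
t 58.40 pos [ 571.5 -146.2  127.8] phi 57.7 tilt [-0.0076  0.0875] F [-0.   0.8 -0.8] Mz 0.06 op 0.392 q6 0.19
[[-0.1, 0.5, 0.3, 3.9, 0.3], [-0.0, 0.5, 0.3, 3.9, 0.3], [0.0, 0.5, 0.3, 3.9, 0.3]]
[0.14526381 0.12932578 0.05873515]
```

Request:
jog_arm(targets=[[0,0,0,-4.5,-0.5],[0,0,0,-4.5,-0.5],[0,0,0,-4.5,-0.5],[0,0,0,-4.5,-0.5],[-2,2,1,0,-0.5],[-2,2,1,0,-0.5],[-1.5,1.5,0.5,0,-0.5],[-1,1,0,0,-0.5]], newtons=20)

```text
t: 59.2
ee_pos: [573.1, -149.0, 127.8]
eef_rot: [0.035, 0.787, 0.616, 0.011]
ft_force: [-1.6, 4.3, 0.1]
opening: 0.386
```

```bash
python3 - <<'E'
from h import *
plan([572.3,-147.5,127],76,.3,n=3)
print(bot.read_state()["moment"])
E
```

```text
t 59.20 pos [ 573.1 -149.   127.8] phi 76.1 tilt [-0.026   0.0696] F [-1.6  4.3  0.1] Mz 0.03 op 0.386 q6 -0.14
[[0.4, -0.4, 0.2, 0.04, 0.3], [0.4, -0.4, 0.2, 0.04, 0.3], [0.4, -0.4, 0.2, 0.04, 0.3]]
[0.65527307 0.39200412 0.02915071]
```

Request:
jog_arm(targets=[[0.5,-0.5,-0.8,0,-0.5],[0.5,-0.5,-0.5,0,-0.5],[0.5,-0.5,0,0,-0.5],[0,0,0,0,0.1],[0,0,0,0,0.1],[0,0,0,0,0.1],[0,0,0,0,-0.5],[0,0,0,0,-0.5]], newtons=10)

```text
t: 60.0
ee_pos: [573.8, -150.1, 130.2]
eef_rot: [0.039, 0.788, 0.615, 0.011]
ft_force: [-4.7, 0.4, -0.8]
opening: 0.414
```

```bash
python3 - <<'E'
from h import *
plan([572.3,-147.5,127],76,.3,n=3)
print(bot.read_state()["moment"])
E
```

```text
t 60.00 pos [ 573.8 -150.1  130.2] phi 75.9 tilt [-0.0298  0.0755] F [-4.7  0.4 -0.8] Mz -0.03 op 0.414 q6 -0.14
[[0.7, -0.8, 1.0, -0.04, 0.3], [0.7, -0.8, 1.0, -0.04, 0.3], [0.7, -0.8, 1.0, -0.04, 0.3]]
[ 0.22061159  0.99640359 -0.02610292]
```

Request:
jog_arm(targets=[[1.8,-1,0.5,0,-0.5],[1.8,-0.8,0.5,0,-0.5],[0,0,0,0,-0.5],[0,0,0,4,-0.5],[0,0,0,4,-0.5],[0,0,0,4,-0.5],[0,0,0,4,-0.5],[0,0,0,4,-0.5]], newtons=18)

```text
t: 60.8
ee_pos: [572.5, -147.5, 130.0]
eef_rot: [0.038, 0.885, 0.463, 0.017]
ft_force: [-1.5, -1.1, 1.4]
opening: 0.39
```

```bash
python3 - <<'E'
from h import *
plan([572.3,-147.5,127],76,.3,n=3)
print(bot.read_state()["moment"])
E
```

```text
t 60.80 pos [ 572.5 -147.5  130. ] phi 55.2 tilt [-0.0046  0.0826] F [-1.5 -1.1  1.4] Mz 0.04 op 0.390 q6 0.23
[[-0.0, -0.1, 1.0, -6.92, 0.3], [-0.0, -0.1, 1.0, -6.92, 0.3], [-0.0, -0.1, 1.0, -6.92, 0.3]]
[-0.13108472  0.31528401  0.03828009]
```

Request:
jog_arm(targets=[[0,0,0,-4,-0.5],[0,0,-0.7,-4,-0.5],[0,0,-0.7,-4,-0.5],[0,0,-0.3,-4,-0.5],[0,0,-0.3,-4,-0.5],[0,0,0,-4,-0.5],[0,0,0,-4,-0.5],[0,0,0,-4,-0.5]], newtons=18)

```text
t: 61.6
ee_pos: [573.0, -144.8, 130.1]
eef_rot: [0.04, 0.717, 0.696, 0.008]
ft_force: [-2.3, -1.6, 2.6]
opening: 0.384
```

```bash
python3 - <<'E'
from h import *
plan([572.3,-147.5,127],76,.3,n=3)
print(bot.read_state()["moment"])
E
```

```text
t 61.60 pos [ 573.  -144.8  130.1] phi 88.2 tilt [-0.0438  0.0679] F [-2.3 -1.6  2.6] Mz -0.12 op 0.384 q6 -0.35
[[-0.8, -0.3, 1.0, 4.08, 0.3], [-0.9, -0.2, 1.0, 4.08, 0.3], [-0.9, -0.2, 1.0, 4.08, 0.3]]
[-0.15888468  0.27777452 -0.120836  ]
```

Request:
jog_arm(targets=[[-0.5,0,0,-3,-0.5],[-0.5,0,0,-3,-0.5],[-0.5,0,0,-3,-0.5],[0,0,0,-3,-0.5],[0,0,0,0,-0.5],[0,0,0,0,-0.5],[0,0,0,0,-0.5],[0,0,0,0,-0.5]], newtons=25)

```text
t: 62.4
ee_pos: [572.6, -144.6, 130.1]
eef_rot: [0.039, 0.638, 0.769, 0.005]
ft_force: [-2.0, -2.0, 0.4]
opening: 0.383
```

```bash
python3 - <<'E'
from h import *
plan([572.3,-147.5,127],76,.3,n=3)
print(bot.read_state()["moment"])
E
```

```text
t 62.40 pos [ 572.6 -144.6  130.1] phi 100.5 tilt [-0.0535  0.0571] F [-2.  -2.   0.4] Mz 0.02 op 0.383 q6 -0.57
[[-0.9, -0.3, 1.1, 8.17, 0.3], [-0.9, -0.2, 1.1, 8.17, 0.3], [-0.9, -0.1, 1.1, 8.17, 0.3]]
[-0.21964921  0.18401877  0.02270341]
```

Request:
jog_arm(targets=[[-1.8,-0.3,1.5,0,-0.5],[-1.8,-0.3,1.5,0,-0.5],[-1,-0.2,1,4,-0.5],[-0.6,0,1,5,-0.5],[-0.3,0,0.5,5,-0.5],[0,0,0,5,-0.5],[0,0,0,4,-0.5],[0,0,-1,2,-0.5]], newtons=25)

```text
t: 63.2
ee_pos: [572.6, -149.6, 130.2]
eef_rot: [0.036, 0.795, 0.606, 0.013]
ft_force: [1.7, -2.2, -5.9]
opening: 0.382
```

```bash
python3 - <<'E'
from h import *
plan([572.5,-147.3,127],76,.3,n=3)
E
```

```text
t 63.20 pos [ 572.6 -149.6  130.2] phi 74.6 tilt [-0.0224  0.073 ] F [ 1.7 -2.2 -5.9] Mz 0.03 op 0.382 q6 -0.12
[[0.7, -0.3, 1.0, -0.48, 0.3], [0.7, -0.3, 1.0, -0.48, 0.3], [0.7, -0.3, 1.0, -0.48, 0.3]]
```

Request:
jog_arm(targets=[[0.7,-0.3,0,0,-0.5],[0.7,-0.3,0,2,-0.5],[0.7,-0.3,0,-2,-0.5],[0.5,-0.2,-0.3,-2,-0.5],[0.3,-0.1,-0.3,2,-0.5],[0,0,0,0,-0.5],[0,0,0,0,-0.5],[0,0,0,0,-0.5]], newtons=25)

```text
t: 64.0
ee_pos: [572.4, -149.0, 130.0]
eef_rot: [0.038, 0.793, 0.608, 0.012]
ft_force: [0.0, -2.2, 1.0]
opening: 0.389
```

```bash
python3 - <<'E'
from h import *
plan([572.5,-147.3,127],76,.3,n=3)
E
```

```text
t 64.00 pos [ 572.4 -149.   130. ] phi 74.9 tilt [-0.0276  0.0738] F [ 0.  -2.2  1. ] Mz -0.05 op 0.389 q6 -0.12
[[0.6, -0.2, 1.0, -0.36, 0.3], [0.6, -0.2, 1.0, -0.36, 0.3], [0.6, -0.2, 1.0, -0.36, 0.3]]
```

Request:
jog_arm(targets=[[0.8,0,0,0,-0.5],[0.4,0,0,0,-0.5],[0,0,0,0,0.1],[0,0,0,0,0.1],[0,0,0,0,0.1],[0,0,0,0,0.1],[0,0,0,0,-0.5],[0,0,0,0,-0.5]], newtons=12)

```text
t: 64.8
ee_pos: [573.4, -145.5, 129.5]
eef_rot: [0.037, 0.793, 0.609, 0.013]
ft_force: [-0.8, -0.2, -0.3]
opening: 0.416
```

Request:
jog_arm(targets=[[0,0,0,0,-0.5],[0,0,0,0,-0.5],[0,0,0,3,-0.5],[0,0,0,3,-0.5],[0,0,0,3,-0.5],[0,0,0,3,-0.5],[0,0,0,3,-0.5],[0,0,0,3,-0.5]], newtons=20)

```text
t: 65.6
ee_pos: [572.9, -145.0, 129.4]
eef_rot: [0.033, 0.881, 0.472, 0.019]
ft_force: [0.1, 0.1, -0.6]
opening: 0.388
```

```bash
python3 - <<'E'
from h import *
plan([572.5,-147.3,127],76,.3,n=3)
E
```

```text
t 65.60 pos [ 572.9 -145.   129.4] phi 56.4 tilt [0.0012 0.0761] F [ 0.1  0.1 -0.6] Mz 0.07 op 0.388 q6 0.21
[[-0.7, 0.2, 0.8, -6.54, 0.3], [-0.7, 0.2, 0.8, -6.54, 0.3], [-0.7, 0.1, 0.8, -6.54, 0.3]]
```

Request:
jog_arm(targets=[[-0.6,0.1,3,-5,-0.5],[-0.6,0.1,3,-5,-0.5],[-0.5,0.1,3,-5,-0.5],[-0.4,0.1,3,-4,-0.5],[0,0,3,0,-0.5],[0,0,3,0,-0.5],[0,0,3,0,-0.5],[0,0,3,0,-0.5]], newtons=30)

```text
t: 66.4
ee_pos: [576.5, -145.9, 125.1]
eef_rot: [0.037, 0.786, 0.616, 0.015]
ft_force: [-6.7, 2.7, 13.7]
opening: 0.382
```

```bash
python3 - <<'E'
from h import *
plan([572.5,-147.3,124],76,.3,n=3)
E
```

```text
t 66.40 pos [ 576.5 -145.9  125.1] phi 76.1 tilt [-0.0212  0.0765] F [-6.7  2.7 13.7] Mz -0.11 op 0.382 q6 -0.14
[[-0.8, -1.2, 0.3, 0.04, 0.3], [-0.8, -1.2, 0.3, 0.04, 0.3], [-0.8, -1.2, 0.3, 0.04, 0.3]]
```

Request:
jog_arm(targets=[[-0.8,-2,1.5,0,-0.5],[-0.8,-2,1.5,0,-0.5],[-0.6,-1.5,1.5,0,-0.5],[-0.4,-1,1.5,0,-0.5],[0,0,1.5,0,-0.5],[0,0,-0.5,0,0.3],[0,0,-0.5,0,0.3],[0,0,0,0,0.3]])

```text
t: 67.2
ee_pos: [575.5, -146.4, 127.9]
eef_rot: [0.041, 0.786, 0.616, 0.021]
ft_force: [0.6, -0.3, -0.3]
opening: 0.601
```

```bash
python3 - <<'E'
from h import *
plan([572.5,-147.3,124],76,.3,n=3)
E
```

```text
t 67.20 pos [ 575.5 -146.4  127.9] phi 76.1 tilt [-0.0182  0.0903] F [ 0.6 -0.3 -0.3] Mz -0.03 op 0.601 q6 -0.15
[[-0.5, -1.0, 1.2, 0.04, 0.3], [-0.5, -1.0, 1.2, 0.04, 0.3], [-0.5, -1.0, 1.2, 0.04, 0.3]]
```

Request:
jog_arm(targets=[[0,-1,-8,0,0.3],[0,0,-20,0,0.4],[0,0,-30,0,0.5],[0,0,-30,0,0.5],[10,0,-20,0,0.5],[20,0,-5,0,0.5],[20,0,0,0,0.5],[10,0,0,0,0.5]])

```text
t: 68.0
ee_pos: [577.5, -83.6, 244.0]
eef_rot: [0.04, 0.788, 0.614, 0.019]
ft_force: [-0.9, 0.6, -1.2]
opening: 0.749
```

```bash
python3 - <<'E'
from h import *
plan([572.5,-147.3,124],76,.3,n=3)
o=[]
for n in ("scene","top"):
    im=bot.read_camera(n); cv2.imwrite(f'pics/raw20{n}.png',im)
    u,v=proj(n,[[571,-145,125]])[0].astype(int)
    o.append(cv2.resize(im[v-20:v+20,u-20:u+20],None,fx=10,fy=10,interpolation=cv2.INTER_CUBIC))
cv2.imwrite("pics/s21.png",np.hstack(o))
E
```

```text
t 68.00 pos [577.5 -83.6 244. ] phi 75.9 tilt [-0.0185  0.0866] F [-0.9  0.6 -1.2] Mz 0.04 op 0.749 q6 -0.03
[[-20.3, 0.1, 40.5, -0.05, 0.3], [-20.3, 0.0, 40.5, -0.05, 0.3], [-20.3, 0.0, 40.5, -0.05, 0.3]]
```

View pics/s21.png

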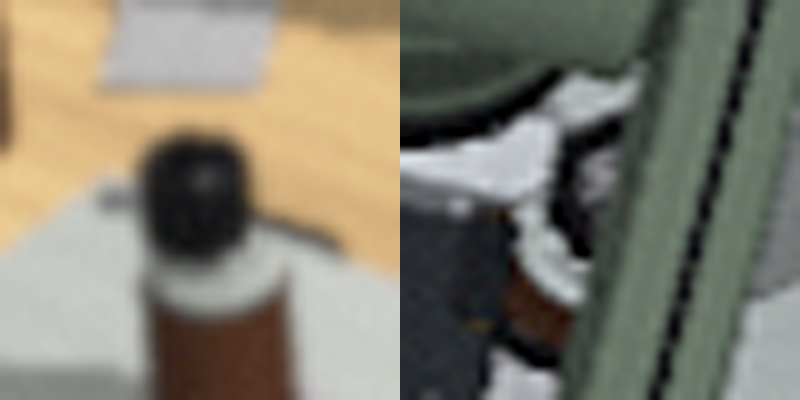

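```bash
python3 -c "
from h import *
print(bot.close_job(), bot.read_state()['t'])"
```

```text
the job is handed in; nothing more can be done
the job is handed in; nothing more can be done
```

I handed the job in at about 68 s with the gripper well clear, but I could not confirm that the knob is in its lock, and it may not be.

- **Drum:** It dropped about 5 mm to the seat height while turned under light pressure. It then resisted further turning at about 0.3 N m, which fits the slots being over the dogs. I let go of it there.
- **Flange:** It slid onto the spindle without resistance and lies on the drum boss up. Both cameras showed it there before the knob went on.
- **Knob, what worked:** The 36 mm knob went over the T-head without resistance. I pressed it about 6 mm (about 12 N) and gave it a quarter turn. In every upward pull test after that it held, at about 4–7 N, so the T-head is holding it down.
- **Knob, what failed:** The knob still turned freely in my wiggle tests, with under about 0.12 N m of resistance, and I never felt it catch in the crosswise recess. Several tries at re-centring and releasing did not change this. At the end I pressed it down again near the crosswise angle and let go so that it could spring up. I had no time to test it after that.
- **Tool tilt:** The tool gradually tilted to about 5° over the run. That, with the knob sitting slightly off centre, may be why it did not drop into the recess.
- **Last picture:** The scene camera showed the knob upright on the flange and drum. The arm hid most of the knob from the top camera.
- **Other things on the bench:** I never gripped anything but the three parts and saw no sign of touching the rest, but I did not check their places at the end.

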